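# Charge the bead polisher

## Robot

A 6-joint arm with a two-finger parallel gripper is mounted at the origin on the work surface. World frame = base frame: x ahead of the robot, y to its left, z up, the work surface at z = 0. Lengths are in mm, angles in rad, forces in N, time in s.
With the tool pointing down it reaches from about 300 to 775 mm from the base axis. Payload 14.6 kg.
Tool frame: the origin (TCP) lies midway between the tips of the shut fingers; the grasp point (between the pads) lies 19 mm behind it (ctrl.grasp_offset is the distance from the TCP to the grasp point, in mm); z points along the fingers, y is the line along which they close (so a half turn about z gives the same grasp; the last joint's range is limited). The gripper opens to 94 mm and grips with 3 to 60 N. Pads are 16 mm wide; open, the fingers measure 119 mm over their backs; the gripper's body (75 mm by 177 mm) begins 78 mm behind the grasp point.
Start: joints at [1.187, 0.3, 1.521, -0, 1.321, -0.067], TCP at [171.337, 522.621, 205.446] pointing down, gripper open.
Joint ranges: [-3.03, 3.03], [-0.79, 2.21], [0.23, 2.52], [-1.04, 4.18], [0, 3.07], [-2.55, 2.55]. Speed limits (rad/s): [2.22, 2.22, 2.57, 3.14, 3.14, 3.14].

## Interface

Orientations are given as a unit quaternion [x, y, z, w].
In Python, from bench import ctrl gives the robot as it stands.
- The arm moves only by the tool drive_tool, never from a script. Its argument "targets" is one flat list of numbers, 5 for each row, row after row: the shift along the world's x, y, z as a fraction of full scale, then the turn about the world's z as a fraction of full scale, then the opening, from 0 (shut) to 1 (fully open). A call has exactly 8 rows; each row is the pose to reach, as a shift and turn from the pose commanded when the call began; what a row does not reach only later rows make up. Full scale, the value 1, is 12 cm for a shift and 30 degrees for a turn. A row lasts 1/8 s, in which the tool goes at most 62.5 mm and 10.7 degrees, less where a joint would pass 70% of its speed; a pose out of reach is approached as far as the arm can. A call with a number of a shift or a turn outside -1 to 1 is refused whole. A call with a gripper value outside its range is refused whole. The fingers move at their own pace and stop on an object; "force" is the grip in N (left out, the last holds). Time passes only in rows, so rows that repeat a pose let the fingers close, or fill a call up. It gives the time, the measured TCP pose, the force, the opening and the grip force at its end, in the units of the state.
- ctrl.state(): the state, without advancing time (a new reading comes with each control period).
- ctrl.read_camera(name): name is "scene" or "top" or "wrist"; returns (picture, depth): 480x640x3 uint8, red, green, blue; 480x640 float32, mm along the optical axis (not along the pixel's ray), 0 where there is no reading.
- ctrl.camera_info(name): a dict with "fx", "fy", "cx", "cy" (pixels), "camera_from_world" (4x4, takes a point from world to camera coordinates). Camera axes: x right, y down, z forward; pixel columns grow to the right and rows downward; lengths in mm; the calibration is good to about 2 mm. A picture is of the moment at which its call begins: read the wrist's pose just before it. camera_info takes no time and is no camera call; for the wrist camera it gives the pose at the moment of the call.
- ctrl.finish_job(): hands the job in; it is judged then, once.
The state is a dict: "t": time; "q": joint angles; "joint_vel": joint speeds; "joint_torque": joint torques, N m; "tool_pos": TCP position; "orientation": TCP orientation; "force": force on the tool from outside, world axes, zero at the start; "ft_torque": the same for the moment, N m; "grip_width": finger opening in mm; "finger_force": force on a finger pad.
Only numpy, scipy, OpenCV 4.12 (cv2) and the standard library are available. Lean on these libraries where they do the work, as an engineer would, in place of code of your own. Each camera call takes 0.05 s, during which the arm holds its last target. There are 200 camera calls.

## Task

Charge the bead polisher: every drilled soapstone bead, the scoopful and the ones left on the bench, has to go through the copper funnel into the barrel, and the empty scoop goes back upright on the rubber mat. Once all the beads are in the barrel, give the soap pump at least two full strokes, letting it rise all the way after each, and then turn the timer knob clockwise until its pointer stands on the long mark. Leave the salt cellar, the depth gauge and the sanding block where they are.

Things in the scene. Friction and masses are not known exactly. Their poses are not given: they have to be found in the camera images.
- polisher: Bead polisher, fixed: grey deck 160 mm (x) by 257 mm (y -174 to +83), top 55 mm up. Origin on the bench under the axis of the clear barrel sunk in the deck (94 mm bore, inner floor 18 mm up with a 25 mm cone in the middle, lid 101 mm up); x to the far side, y left, to the soap bottle (68 mm thick, axis at y +122), z up. Control box (x -70 to +50, y -174 to -96, top 90 mm up) on the deck.
- funnel_mouth (a point): Centre of the mouth of the copper funnel fixed in the lid, level with its rim, 157 mm above the bench: mouth 132 mm wide, walls at 52 degrees, throat 42 mm bore, its lower end 85 mm above the bench, straight into the barrel. Open from above but for the tip of the pump's spout, which reaches in over the left (+y) rim to 44 mm from the funnel's axis, 20 to 30 mm above the rim.
- pump (a joint): Travel of the soap pump's sprung head, m: 0 up, 0.014 fully down. About 3 N starts it and 9 N holds it fully down; it springs back by itself when let go.
- pump_top (a point): Centre of the flat top of the white pump head (34 mm in diameter) on the fixed soap bottle, 197 mm above the bench when up; pressed straight down. It moves down with the head. Its spout points to the funnel.
- timer (a joint): Angle of the timer knob, rad: grows clockwise seen from above. At 0 the pointer looks along the polisher's +x; the short ticks lie 0.524 apart, and the one long thick mark is the fifth, at 2.094. Range 0 to 4.2; it stays where it is left (friction about 0.05 N m).
- timer_grip (a point): On the knob's axis (vertical), at the height to grip it, 114 mm above the bench, 10 mm under the knob's top. The grip is a bar 40 mm long, 14 mm wide and 26 mm high on a round skirt; its long way runs along the pointer line. The point's x axis looks along the pointer.
- mat: Black rubber bench mat, fixed, 240 mm (x) by 280 mm (y), 4 mm thick. Origin under its centre.
- scoop: Aluminium hand scoop, about 160 g, beads lie in it. Origin under the centre of its flat floor (113 x 74 mm, sheet 3 mm); the mouth looks to -x, where a ramp 36 mm long rises 12 degrees between 26 mm sides; the other sides are 42 to 47 mm high. z up when level. A wooden handle bar over it, 86 mm long (x), 18 wide, 20 high, its top 98 mm up, is carried from the back wall.
- scoop_handle (a point): Middle of the part of the handle bar to grip (fingers closing along the scoop's y), 88 mm above the underside and 2 mm behind the origin, near the balance point; the bar reaches 29 mm to the mouth side and 56 mm to the back of this point.
- scoop_lip (a point): Middle of the pouring edge (72 mm wide): 92 mm ahead of scoop_handle towards the mouth and 77 mm lower, when level.
- salt_cellar: White soapstone salt cellar with lid, 68 mm wide, 60 mm high, origin under its centre. A bystander, to be left alone.
- depth_gauge: Steel depth gauge lying flat: stock 100 mm long (y), blade 150 mm long (x), 29 mm high with its clamp screw. Origin under the middle of the stock. A bystander, to be left alone.
- sanding_block: Cedar sanding block 65 x 110 x 31 mm, origin under its centre. A bystander, to be left alone.
- bead0: Starts in the scoop. Drilled soapstone bead: a cylinder 17 mm in diameter and 16 mm long with a fine hole along it, 11 g, the origin at its centre, z along its hole. Absent in some starts (None from the beginning).
- bead1: Starts in the scoop. Drilled soapstone bead: a cylinder 17 mm in diameter and 16 mm long with a fine hole along it, 11 g, the origin at its centre, z along its hole. Absent in some starts (None from the beginning).
- bead2: Starts in the scoop. Drilled soapstone bead: a cylinder 17 mm in diameter and 16 mm long with a fine hole along it, 11 g, the origin at its centre, z along its hole. Absent in some starts (None from the beginning).
- bead3: Starts in the scoop. Drilled soapstone bead: a cylinder 17 mm in diameter and 16 mm long with a fine hole along it, 11 g, the origin at its centre, z along its hole. Absent in some starts (None from the beginning).
- bead4: Starts in the scoop. Drilled soapstone bead: a cylinder 17 mm in diameter and 16 mm long with a fine hole along it, 11 g, the origin at its centre, z along its hole. Absent in some starts (None from the beginning).
- bead5: Starts in the scoop. Drilled soapstone bead: a cylinder 17 mm in diameter and 16 mm long with a fine hole along it, 11 g, the origin at its centre, z along its hole. Absent in some starts (None from the beginning).
- bead6: Starts on the bench in front of the polisher, on end. Drilled soapstone bead: a cylinder 17 mm in diameter and 16 mm long with a fine hole along it, 11 g, the origin at its centre, z along its hole. Absent in some starts (None from the beginning).
- bead7: Starts on the bench in front of the polisher, on end. Drilled soapstone bead: a cylinder 17 mm in diameter and 16 mm long with a fine hole along it, 11 g, the origin at its centre, z along its hole. Absent in some starts (None from the beginning).
- bead8: Starts on the bench in front of the polisher, on end. Drilled soapstone bead: a cylinder 17 mm in diameter and 16 mm long with a fine hole along it, 11 g, the origin at its centre, z along its hole. Absent in some starts (None from the beginning).
- bead9: Starts on the bench in front of the polisher, on end. Drilled soapstone bead: a cylinder 17 mm in diameter and 16 mm long with a fine hole along it, 11 g, the origin at its centre, z along its hole. Absent in some starts (None from the beginning).
- bead10: Starts on the bench in front of the polisher, on end. Drilled soapstone bead: a cylinder 17 mm in diameter and 16 mm long with a fine hole along it, 11 g, the origin at its centre, z along its hole. Absent in some starts (None from the beginning).
Mind the look-alikes: they are no part of the job. What is shaped like the scoop but blue or yellow is not meant.

How it is judged (in metres and radians):
On the way, in this order (a step that is already met when the one before it is completed fails the run):
1. all the beads are in the barrel, through the funnel (horizontal distance between each of bead0, bead1, bead2, bead3, bead4, bead5, bead6, bead7, bead8, bead9, bead10 and polisher below 0.046 m and z of each of bead0, bead1, bead2, bead3, bead4, bead5, bead6, bead7, bead8, bead9, bead10 in the frame of polisher below 0.08 m), for 0.2 s.
2. the pump is pressed fully down (value of joint pump above 0.0105 m), for 0.1 s.
3. the pump has risen again (value of joint pump below 0.002 m), for 0.1 s.
4. the pump is pressed fully down a second time (value of joint pump above 0.0105 m), for 0.1 s.
5. the pump has risen again (value of joint pump below 0.002 m), for 0.1 s.
6. the timer's pointer is on the long mark (value of joint timer between 2.004 and 2.184 rad), for 0.2 s.
At the end, for the whole second after the job is handed in: Every bead lies in the barrel below the funnel (centre under 80 mm up, within 46 mm of the axis); the scoop stands upright (0.1 rad) and at rest on the mat, its origin within 90 mm (x), 110 mm (y) of the mat's centre; the pump is up; the timer is within 0.09 rad of the long mark (2.094) (all of step 1 and all of step 6 and x of scoop in the frame of mat between -0.09 and 0.09 m and y of scoop in the frame of mat between -0.11 and 0.11 m and z of scoop in the frame of mat below 0.009 m and angle between scoop's own z axis and vertical below 0.1 rad and linear speed of scoop below 0.02 m/s and value of joint pump below 0.002 m); the robot touches nothing.
It fails at once if the salt cellar is moved more than 30 mm (distance of salt_cellar from where it was at the start of the episode above 0.03 m).
It fails at once if the depth gauge is moved more than 30 mm (distance of depth_gauge from where it was at the start of the episode above 0.03 m).
It fails at once if the sanding block is moved more than 30 mm (distance of sanding_block from where it was at the start of the episode above 0.03 m).
Of bead0, bead1, bead2, bead3, bead4, bead5 only 3 to 6 are there at a start; the rules pass over those that are not, and their reading is None.
Of bead6, bead7, bead8, bead9, bead10 only 3 to 5 are there at a start; the rules pass over those that are not, and their reading is None.
At some moment in a run one of scoop, bead6, bead7, bead8, bead9, bead10 may be knocked a few centimetres aside while the robot is not near it.
Once in a run the grip may slacken for a moment while it holds something.
It also fails if it takes over 210 s, if anything falls off the work surface, if the arm or the gripper's body presses on something with over 40 N, if the wrist force passes 120 N, or if a joint passes its speed limit or range.

## Working session

There is one attempt and no reset: what is moved stays moved. The work goes in short steps, Python scripts to look and compute and a tool call to move; the robot and the scene stay as the last step left them, time stands still between calls to the robot, and variables do not carry over. Pictures are saved under pics/ and viewed, at most 14 in all, crops included, and the job is handed in when it is done.

Besides the shell and the picture viewer there is one more tool, called after "Emit:" as name(argument=value, ...) on one line, values as JSON. drive_tool: Moves the arm, as the interface text tells. Shift numbers are shares of 12 cm and turn numbers shares of 30 degrees, none past 1 either way. Its arguments: {"type":"object","properties":{"targets":{"type":"array","items":{"type":"number"}},"force":{"type":"number"}},"required":["targets"]}

```bash
ls; mkdir -p pics; cat > h.py <<'E'
import numpy as np, cv2
from bench import ctrl
def shot(n,name=None):
    inf=ctrl.camera_info(n); p,d=ctrl.read_camera(n)
    if name:
        cv2.imwrite(f'pics/{name}.png',p[:,:,::-1]); np.savez(f'pics/{name}.npz',p=p,d=d,M=inf['camera_from_world'],k=[inf[k] for k in('fx','fy','cx','cy')])
    return p,d,inf
def load(name):
    z=np.load(f'pics/{name}.npz'); k=z['k']
    return z['p'],z['d'],dict(fx=k[0],fy=k[1],cx=k[2],cy=k[3],camera_from_world=z['M'])
def ray(inf,u,v):
    W=np.linalg.inv(np.array(inf['camera_from_world']))
    r=W[:3,:3]@np.array([(u-inf['cx'])/inf['fx'],(v-inf['cy'])/inf['fy'],1]); return W[:3,3],r
def onz(inf,u,v,z):
    o,r=ray(inf,u,v); return o+r*(z-o[2])/r[2]
def dep(inf,u,v,d):
    o,r=ray(inf,u,v); return o+r*d
def cloud(inf,d):
    W=np.linalg.inv(np.array(inf['camera_from_world'])); v,u=np.mgrid[:480,:640]
    c=np.stack([(u-inf['cx'])/inf['fx']*d,(v-inf['cy'])/inf['fy']*d,d,np.ones_like(d)],-1)
    P=(c@W.T)[...,:3]; P[d==0]=np.nan; return P
def proj(inf,P):
    c=np.array(inf['camera_from_world'])@np.append(P,1); return inf['fx']*c[0]/c[2]+inf['cx'],inf['fy']*c[1]/c[2]+inf['cy']
E
python3 - <<'E'
from h import *
for n in('scene','top','wrist'):
    p,d,i=shot(n,n+'0'); print(n,np.linalg.inv(i['camera_from_world'])[:3].round(2).tolist(),i['fx'],(d>0).mean())
s=ctrl.state();print({k:np.round(v,3).tolist() for k,v in s.items()},ctrl.grasp_offset)
E
```

```text
pics
scene [[0.8, 0.44, -0.39, 928.81], [0.59, -0.61, 0.53, -506.63], [-0.01, -0.66, -0.75, 887.77]] 448.38721988976346 0.996015625
top [[0.03, -0.98, 0.2, 309.46], [-1.0, -0.03, -0.01, 37.11], [0.01, -0.2, -0.98, 1253.28]] 447.214845809981 0.99591796875
wrist [[0.31, 0.92, 0.23, 105.76], [0.95, -0.3, -0.08, 544.42], [-0.0, 0.24, -0.97, 384.34]] 344.2645358810711 0.9919368489583333
{'t': 0.15, 'q': [1.187, 0.3, 1.521, -0.0, 1.321, -0.067], 'joint_vel': [0.0, -0.002, -0.001, 0.0, 0.002, 0.0], 'joint_torque': [0.002, -53.196, -35.282, 0.071, 0.024, -0.0], 'tool_pos': [171.272, 522.453, 205.041], 'orientation': [0.158, 0.987, -0.0, -0.0], 'force': [0.741, 0.135, 0.606], 'ft_torque': [0.032, 0.001, 0.017], 'finger_force': 0.0, 'grip_width': 93.993} 18.8
```

View pics/top0.png

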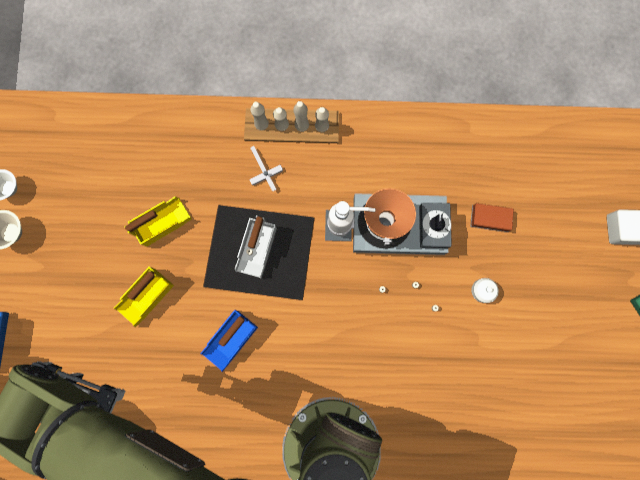

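View pics/scene0.png

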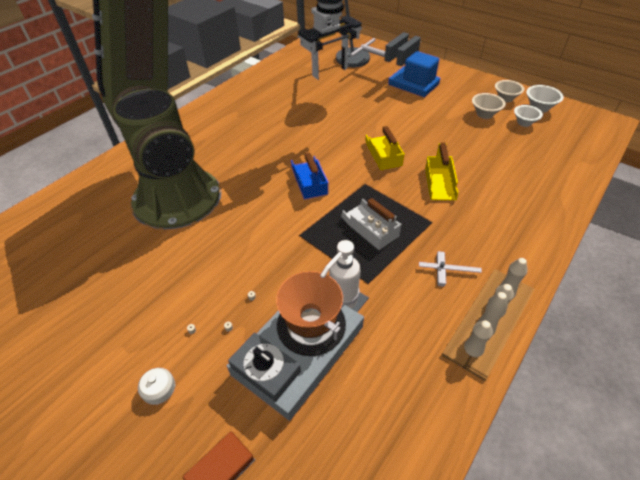

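Top view: the scoop is at (257,247) on the mat, mouth towards the robot. Three bench beads are at (382,289), (416,285) and (436,308). The funnel is at (390,214), the pump at (342,210), the knob at (438,222) and the salt cellar at (486,291). The scene view agrees: the three bench beads are at (251,296), (228,326) and (191,329).

```bash
cat > m.py <<'E'
from h import *
def blobs(mask,amin):
    n,l,s,c=cv2.connectedComponentsWithStats(mask.astype(np.uint8)); return [(s[k,4],c[k],l==k,s[k]) for k in range(1,n) if s[k,4]>=amin]
E
python3 - <<'E'
from m import *
for n in('top0','scene0'):
    p,d,i=load(n); P=cloud(i,d); h=cv2.cvtColor(p,cv2.COLOR_RGB2HSV); print(n)
    # beads: bright, low saturation on bench
    m=(h[...,1]<90)&(h[...,2]>130)
    for a,c,l,s in blobs(m,12):
        q=P[l]; z=np.nanmedian(q[:,2])
        if 200<np.nanmedian(q[:,0])<800 and abs(np.nanmedian(q[:,1]))<450: print('wht',a,c.round(1),'med',np.nanmedian(q,0).round(0),'zmax',np.nanmax(q[:,2]).round(0),'onz16',onz(i,*c,16)[:2].round(1))
    m=(h[...,0]<14)&(h[...,1]>110)&(P[...,2]>100)&(P[...,0]>350)&(P[...,2]<175)
    for a,c,l,s in blobs(m,200):
        q=P[l]; r=q[np.abs(q[:,2]-155)<6]; 
        (x,y),R=cv2.minEnclosingCircle(r[:,:2].astype(np.float32)); print('funnel',a,c.round(0),q[:,2].max().round(0),'rim',round(x,1),round(y,1),round(R,1))
    # mat
    m=(h[...,2]<50)&(P[...,2]<20)&(P[...,2]>-5)
    for a,c,l,s in blobs(cv2.morphologyEx(m.astype(np.uint8),cv2.MORPH_OPEN,np.ones((3,3))),1500):
        hull=cv2.convexHull(P[l][:,:2].astype(np.float32)); print('mat',a,c.round(0),cv2.minAreaRect(hull))
    # knob/pump from height
    for nm,lo,hi,y0,y1 in(('pump',190,203,-120,200),('knob',117,130,-300,0),('scoopbar',88,108,180,420)):
        m=(P[...,2]>lo)&(P[...,2]<hi)&(P[...,0]>350)&(P[...,0]<700)&(P[...,1]>y0)&(P[...,1]<y1)
        for a,c,l,s in blobs(m,20):
            q=P[l]; print(nm,a,c.round(1),np.nanmedian(q,0).round(1),cv2.minAreaRect(q[:,:2].astype(np.float32)))
cat=None
E
python3 - <<'E'
import cv2,numpy as np
a=cv2.imread('pics/top0.png')[185:325,200:460]; b=cv2.imread('pics/scene0.png')[180:400,140:440]
cv2.imwrite('pics/c1.png',np.vstack([cv2.resize(a,(624,336),interpolation=2)[:, :],cv2.resize(cv2.copyMakeBorder(b[10:80,180:300],0,0,0,0),(624,260)[:2],interpolation=2)]))
E
```

```text
top0
wht 401 [264.2 171. ] med [748. 217.  14.] zmax 30.0 onz16 [749.3 213.2]
wht 873 [346.5 212.1] med [595. -15. 133.] zmax 201.0 onz16 [633.1 -28. ]
wht 288 [427.5 198.9] med [ 668. -250.   55.] zmax 62.0 onz16 [ 679.3 -260.5]
wht 441 [436.3 224.2] med [ 586. -262.   91.] zmax 127.0 onz16 [ 605.2 -284.3]
wht 102 [387.1 216.4] med [ 621. -143.   18.] zmax 109.0 onz16 [ 623.9 -143.9]
wht 102 [243.2 239.9] med [543. 258.  47.] zmax 55.0 onz16 [544.1 261.3]
wht 984 [255.9 252.6] med [505. 221.   9.] zmax 93.0 onz16 [508.7 223.6]
wht 78 [381.2 237.8] med [ 546. -123.   99.] zmax 159.0 onz16 [ 561.2 -127.4]
wht 465 [387.1 246.7] med [ 525. -103.   55.] zmax 69.0 onz16 [ 535.9 -143.8]
wht 538 [484.6 290.1] med [ 419. -404.   43.] zmax 63.0 onz16 [ 421.6 -414.1]
wht 35 [415.2 284.5] med [ 431. -222.   16.] zmax 21.0 onz16 [ 431.7 -221.8]
wht 34 [381.9 288.9] med [ 417. -130.   16.] zmax 21.0 onz16 [ 417.2 -129.4]
wht 33 [434.9 307.7] med [ 369. -275.   15.] zmax 19.0 onz16 [ 369.8 -275.1]
funnel 1780 [390. 213.] 161.0 rim 597.4 -129.8 65.9
pump 202 [346.7 208.4] [595.9 -12.2 196. ] ((601.
[... 2427 characters left out ...]
128.60682678222656), (85.71647644042969, 84.92766571044922), 68.35120391845703)
knob 160 [261.  354.1] [ 592.2 -266.5  122.7] ((591.89013671875, -265.53741455078125), (14.244808197021484, 40.041927337646484), 87.22122192382812)
scoopbar 261 [380.7 209.6] [558.6 211.9  99.5] ((555.2874145507812, 214.35992431640625), (22.223506927490234, 85.79072570800781), 78.3607406616211)Traceback (most recent call last):
  File "<stdin>", line 3, in <module>
cv2.error: OpenCV(4.12.0) :-1: error: (-5:Bad argument) in function 'copyMakeBorder'
> Overload resolution failed:
>  - copyMakeBorder() missing required argument 'borderType' (pos 6)
>  - copyMakeBorder() missing required argument 'borderType' (pos 6)
```

Emit:
drive_tool(targets=[0.04, -0.12, 0, 0.08, 1, 0.08, -0.24, 0, 0.16, 1, 0.12, -0.37, 0, 0.24, 1, 0.16, -0.49, 0, 0.32, 1, 0.2, -0.61, 0, 0.4, 1, 0.24, -0.73, 0, 0.48, 1, 0.28, -0.85, 0, 0.55, 1, 0.32, -0.98, 0, 0.607, 1])

```text
t: 1.15
tool_pos: [209.8, 404.5, 205.3]
orientation: [-0.001, 1.0, -0.0, -0.0]
force: [-0.9, 0.8, 0.2]
grip_width: 94.2
finger_force: 0.0
```

Emit:
drive_tool(targets=[0.04, -0.12, 0, 0, 1, 0.08, -0.24, 0, 0, 1, 0.12, -0.37, 0, 0, 1, 0.16, -0.49, 0, 0, 1, 0.2, -0.61, 0, 0, 1, 0.24, -0.73, 0, 0, 1, 0.28, -0.85, 0, 0, 1, 0.32, -0.98, 0, 0, 1])

```text
t: 2.15
tool_pos: [248.4, 286.5, 205.4]
orientation: [-0.001, 1.0, -0.0, -0.0]
force: [0.2, 0.2, 0.4]
grip_width: 93.9
finger_force: 0.0
```

Emit:
drive_tool(targets=[0.04, -0.12, 0, 0, 1, 0.08, -0.24, 0, 0, 1, 0.12, -0.37, 0, 0, 1, 0.16, -0.49, 0, 0, 1, 0.2, -0.61, 0, 0, 1, 0.24, -0.73, 0, 0, 1, 0.28, -0.85, 0, 0, 1, 0.32, -0.98, 0, 0, 1])

```text
t: 3.15
tool_pos: [286.7, 168.9, 205.5]
orientation: [-0.001, 1.0, 0.0, 0.0]
force: [0.4, 0.8, 0.2]
grip_width: 93.9
finger_force: 0.0
```

Emit:
drive_tool(targets=[0.04, -0.12, 0, 0, 1, 0.08, -0.24, 0, 0, 1, 0.12, -0.37, 0, 0, 1, 0.16, -0.49, 0, 0, 1, 0.2, -0.61, 0, 0, 1, 0.24, -0.73, 0, 0, 1, 0.28, -0.85, 0, 0, 1, 0.32, -0.98, 0, 0, 1])

```text
t: 4.15
tool_pos: [324.9, 51.3, 205.5]
orientation: [-0.001, 1.0, 0.0, 0.0]
force: [0.3, 0.7, 0.1]
grip_width: 93.8
finger_force: 0.0
```

Emit:
drive_tool(targets=[0.04, -0.12, 0, 0, 1, 0.08, -0.24, 0, 0, 1, 0.12, -0.37, 0, 0, 1, 0.16, -0.49, 0, 0, 1, 0.2, -0.61, 0, 0, 1, 0.24, -0.73, 0, 0, 1, 0.28, -0.85, 0, 0, 1, 0.32, -0.98, 0, 0, 1])

```text
t: 5.15
tool_pos: [363.4, -66.3, 205.5]
orientation: [-0.001, 1.0, -0.0, 0.0]
force: [0.5, -0.3, 0.1]
grip_width: 93.9
finger_force: 0.0
```

Emit:
drive_tool(targets=[0.06, -0.12, 0, 0, 1, 0.12, -0.24, 0, 0, 1, 0.18, -0.37, 0, 0, 1, 0.24, -0.49, 0, 0, 1, 0.31, -0.61, 0, 0, 1, 0.31, -0.73, 0, 0, 1, 0.31, -0.85, 0, 0, 1, 0.31, -0.9, 0, 0, 1])

```text
t: 6.15
tool_pos: [400.4, -174.2, 205.4]
orientation: [-0.0, 1.0, 0.0, -0.0]
force: [-0.2, 0.8, -0.9]
grip_width: 94.0
finger_force: 0.0
```

```bash
cat > beads.py <<'E'
from m import *
import sys
p,d,i=shot('wrist',sys.argv[1]); P=cloud(i,d); h=cv2.cvtColor(p,cv2.COLOR_RGB2HSV)
m=(h[...,1]<90)&(h[...,2]>120)&(P[...,2]<40)&(P[...,2]>4)
for a,c,l,s in blobs(m,40):
    q=P[l]; t=q[q[:,2]>np.nanpercentile(q[:,2],50)-2]; (x,y),R=cv2.minEnclosingCircle(q[q[:,2]>9][:,:2].astype(np.float32))
    print(a,c.round(0),'top',np.nanmedian(t,0).round(1),'circ',round(x,1),round(y,1),round(R,1))
s=ctrl.state(); print(s['t'],s['tool_pos'],s['orientation'],s['force'])
E
python3 beads.py w1
```

```text
212 [233. 189.] top [ 370.6 -274.8   15.7] circ 370.3 -275.4 8.4
1122 [123. 234.] top [ 408.8 -387.6   36.8] circ 420.7 -409.2 33.8
174 [367. 233.] top [ 417.7 -130.    16. ] circ 417.8 -129.7 8.3
179 [284. 245.] top [ 432.3 -221.8   15.9] circ 432.3 -222.3 8.4
6.2 [ 400.38669284 -174.38788227  205.4519963 ] [-1.40452548e-04  9.99999989e-01 -5.03076049e-05 -2.98914384e-06] [ 0.14103577 -0.30715125  0.18536682]
```

View pics/w1.png

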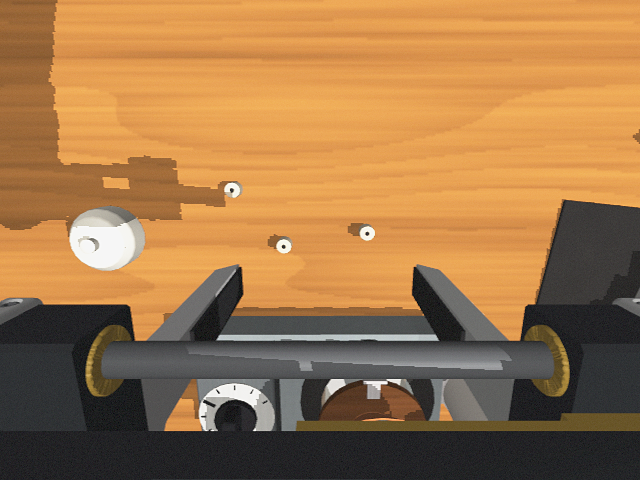

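Wrist view: three beads on end at (367,233), (284,245) and (233,189), their tops at 16 mm as expected. I'll take them one at a time.

Emit:
drive_tool(targets=[0.03, 0.08, -0.12, 0, 0.5, 0.06, 0.16, -0.24, 0, 0.5, 0.09, 0.24, -0.36, 0, 0.5, 0.12, 0.32, -0.48, 0, 0.5, 0.147, 0.368, -0.6, 0, 0.5, 0.147, 0.368, -0.72, 0, 0.5, 0.147, 0.368, -0.84, 0, 0.5, 0.147, 0.368, -0.96, 0, 0.5], force=20)

```text
t: 7.2
tool_pos: [418.1, -129.4, 89.3]
orientation: [-0.0, 1.0, -0.0, -0.0]
force: [0.9, 0.0, 0.3]
grip_width: 47.0
finger_force: 0.0
```

Emit:
drive_tool(targets=[0, 0, -0.12, 0, 0.5, 0, 0, -0.26, 0, 0.5, 0, 0, -0.4, 0, 0.5, 0, 0, -0.53, 0, 0.5, 0, 0, -0.64, 0, 0.5, 0, 0, -0.725, 0, 0.5, 0, 0, -0.725, 0, 0, 0, 0, -0.725, 0, 0])

```text
t: 8.2
tool_pos: [418.4, -129.3, 3.6]
orientation: [-0.001, 1.0, -0.0, 0.0]
force: [-0.1, -0.3, 0.7]
grip_width: 30.8
finger_force: 0.0
```

Emit:
drive_tool(targets=[0, 0, 0, 0, 0, 0, 0, 0, 0, 0, 0, 0, 0, 0, 0, 0, 0, 0.1, 0, 0, 0, 0, 0.25, 0, 0, 0, 0, 0.4, 0, 0, 0, 0, 0.6, 0, 0, 0, 0, 0.8, 0, 0])

```text
t: 9.2
tool_pos: [418.1, -129.2, 100.7]
orientation: [-0.001, 1.0, -0.0, 0.0]
force: [-0.1, 0.5, -0.3]
grip_width: 16.3
finger_force: 20.0
```

Emit:
drive_tool(targets=[0.05, 0, 0.2, 0, 0, 0.15, 0, 0.4, 0, 0, 0.3, 0, 0.55, 0, 0, 0.45, 0, 0.65, 0, 0, 0.6, 0, 0.65, 0, 0, 0.75, 0, 0.65, 0, 0, 0.9, 0, 0.65, 0, 0, 1, 0, 0.65, 0, 0])

```text
t: 10.2
tool_pos: [538.6, -129.2, 177.7]
orientation: [-0.001, 1.0, -0.0, 0.0]
force: [-0.5, 0.2, -0.7]
grip_width: 16.7
finger_force: 20.0
```

Emit:
drive_tool(targets=[0.15, 0, 0, 0, 0, 0.3, 0, 0, 0, 0, 0.45, 0, 0, 0, 0, 0.5, 0, -0.08, 0, 0, 0.5, 0, -0.17, 0, 0, 0.5, 0, -0.17, 0, 0.4, 0.5, 0, -0.17, 0, 0.4, 0.5, 0, -0.17, 0, 0.4])

```text
t: 11.2
tool_pos: [598.2, -129.3, 157.4]
orientation: [-0.0, 1.0, -0.0, 0.0]
force: [-0.3, 0.2, -0.9]
grip_width: 37.1
finger_force: 0.0
```

Emit:
drive_tool(targets=[0, 0, 0.1, 0, 0.4, 0, 0, 0.2, 0, 0.4, -0.15, -0.1, 0.2, 0, 0.5, -0.3, -0.2, 0.2, 0, 0.5, -0.48, -0.3, 0.2, 0, 0.5, -0.65, -0.4, 0.2, 0, 0.5, -0.82, -0.5, 0.2, 0, 0.5, -0.98, -0.6, 0.2, 0, 0.5])

```text
t: 12.2
tool_pos: [480.0, -201.8, 181.7]
orientation: [-0.001, 1.0, -0.0, 0.001]
force: [0.4, -0.5, 0.4]
grip_width: 47.2
finger_force: 0.0
```

```bash
python3 beads.py w2; python3 - <<'E'
from m import *
p,d,i=shot('top','t2')
cv2.imwrite('pics/c1.png',cv2.resize(p[185:325,200:460,::-1],(780,420),interpolation=2))
E
```

```text
276 [250. 108.] top [ 370.8 -275.3   16. ] circ 370.6 -275.5 8.5
1138 [125. 155.] top [ 417.5 -387.3   37.1] circ 421.4 -409.3 33.9
214 [306. 174.] top [ 432.3 -222.4   16. ] circ 432.7 -222.3 8.3
583 [513. 296.] top [565.6   1.9   4.9] circ 571.5 -7.0 19.1
12.25 [ 478.42399586 -202.8324565   181.6127607 ] [-1.29535887e-04  9.99999918e-01 -3.50775183e-04  1.58556692e-04] [-0.82732063 -0.82709886  0.8543453 ]
```

View pics/c1.png

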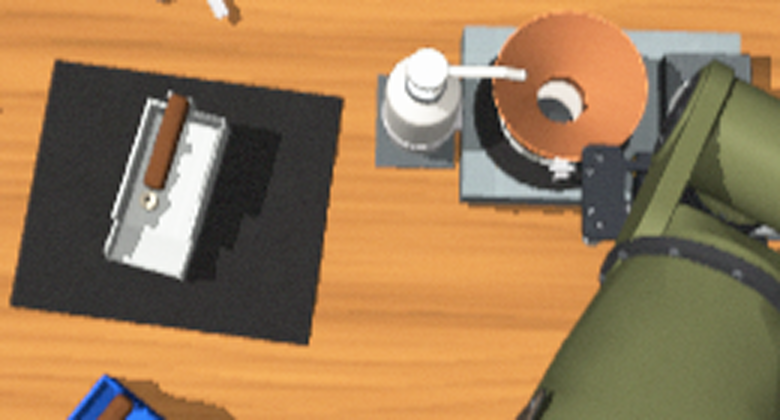

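The top crop shows one bead at the front end of the handle (150,200). The other scoop beads are hidden under the bar. Now bead B.

Emit:
drive_tool(targets=[-0.08, -0.05, -0.1, 0, 0.5, -0.16, -0.1, -0.22, 0, 0.5, -0.25, -0.14, -0.34, 0, 0.5, -0.33, -0.169, -0.46, 0, 0.5, -0.4, -0.169, -0.58, 0, 0.5, -0.4, -0.169, -0.7, 0, 0.5, -0.4, -0.169, -0.83, 0, 0.5, -0.4, -0.169, -0.95, 0, 0.5])

```text
t: 13.3
tool_pos: [432.7, -221.4, 65.7]
orientation: [-0.001, 1.0, 0.0, -0.0]
force: [0.1, 0.5, 0.1]
grip_width: 47.3
finger_force: 0.0
```

Emit:
drive_tool(targets=[0, 0, -0.12, 0, 0.5, 0, 0, -0.26, 0, 0.5, 0, 0, -0.4, 0, 0.5, 0, 0, -0.5, 0, 0.5, 0, 0, -0.535, 0, 0.5, 0, 0, -0.535, 0, 0, 0, 0, -0.535, 0, 0, 0, 0, -0.535, 0, 0])

```text
t: 14.3
tool_pos: [432.8, -221.6, 3.1]
orientation: [-0.001, 1.0, -0.0, 0.0]
force: [-0.5, 0.3, -0.5]
grip_width: 20.7
finger_force: 0.0
```

Emit:
drive_tool(targets=[0, 0, 0, 0, 0, 0, 0, 0, 0, 0, 0, 0, 0.1, 0, 0, 0, 0, 0.25, 0, 0, 0, 0, 0.4, 0, 0, 0, 0, 0.6, 0, 0, 0, 0, 0.8, 0, 0, 0, 0, 1, 0, 0])

```text
t: 15.3
tool_pos: [432.5, -221.4, 124.2]
orientation: [-0.001, 1.0, -0.0, 0.0]
force: [-0.3, 0.2, 0.6]
grip_width: 15.9
finger_force: 20.0
```

Emit:
drive_tool(targets=[0.05, 0.02, 0.2, 0, 0, 0.15, 0.06, 0.4, 0, 0, 0.3, 0.12, 0.45, 0, 0, 0.45, 0.18, 0.45, 0, 0, 0.6, 0.24, 0.45, 0, 0, 0.75, 0.3, 0.45, 0, 0, 0.9, 0.36, 0.45, 0, 0, 1, 0.42, 0.45, 0, 0])

```text
t: 16.3
tool_pos: [553.0, -170.7, 177.1]
orientation: [-0.001, 1.0, -0.0, 0.0]
force: [0.6, -1.1, 0.3]
grip_width: 16.6
finger_force: 20.0
```

Emit:
drive_tool(targets=[0.12, 0.12, 0, 0, 0, 0.25, 0.24, 0, 0, 0, 0.38, 0.34, 0, 0, 0, 0.38, 0.34, -0.08, 0, 0, 0.38, 0.34, -0.17, 0, 0, 0.38, 0.34, -0.17, 0, 0.4, 0.38, 0.34, -0.17, 0, 0.4, 0.38, 0.34, -0.17, 0, 0.4])

```text
t: 17.3
tool_pos: [598.2, -130.5, 156.7]
orientation: [-0.0, 1.0, -0.0, 0.0]
force: [-0.9, 0.1, 0.1]
grip_width: 37.4
finger_force: 0.0
```

Emit:
drive_tool(targets=[0, 0, 0.1, 0, 0.4, 0, 0, 0.2, 0, 0.4, -0.15, -0.15, 0.2, 0, 0.5, -0.3, -0.3, 0.2, 0, 0.5, -0.48, -0.45, 0.2, 0, 0.5, -0.65, -0.6, 0.2, 0, 0.5, -0.82, -0.75, 0.2, 0, 0.5, -1, -0.9, 0.2, 0, 0.5])

```text
t: 18.3
tool_pos: [477.7, -238.9, 181.3]
orientation: [-0.001, 1.0, -0.0, 0.001]
force: [0.3, -0.4, 0.0]
grip_width: 46.9
finger_force: 0.0
```

```bash
python3 beads.py w3
```

```text
252 [289. 111.] top [ 371.1 -275.6   16.1] circ 370.6 -275.5 8.4
1042 [162. 158.] top [ 416.1 -389.5   37.3] circ 421.3 -409.7 33.9
609 [546. 299.] top [565.7  -2.1   5.3] circ 568.8 -9.3 18.6
18.35 [ 475.95033756 -240.54475398  181.33746878] [ 6.86529749e-05  9.99999832e-01 -5.23284817e-04  2.41254325e-04] [-1.97903606 -1.97189687 -0.09066373]
```

Emit:
drive_tool(targets=[-0.15, -0.06, -0.1, 0, 0.5, -0.3, -0.12, -0.22, 0, 0.5, -0.45, -0.18, -0.34, 0, 0.5, -0.6, -0.24, -0.46, 0, 0.5, -0.75, -0.29, -0.58, 0, 0.5, -0.895, -0.308, -0.7, 0, 0.5, -0.895, -0.308, -0.83, 0, 0.5, -0.895, -0.308, -0.95, 0, 0.5])

```text
t: 19.35
tool_pos: [371.6, -275.4, 65.9]
orientation: [-0.001, 1.0, -0.0, 0.0]
force: [0.2, -0.7, -0.0]
grip_width: 47.1
finger_force: 0.0
```

Emit:
drive_tool(targets=[0, 0, -0.12, 0, 0.5, 0, 0, -0.26, 0, 0.5, 0, 0, -0.4, 0, 0.5, 0, 0, -0.5, 0, 0.5, 0, 0, -0.53, 0, 0.5, 0, 0, -0.53, 0, 0, 0, 0, -0.53, 0, 0, 0, 0, -0.53, 0, 0])

```text
t: 20.35
tool_pos: [371.0, -275.4, 3.1]
orientation: [-0.001, 1.0, -0.0, 0.0]
force: [-0.1, -0.2, 0.4]
grip_width: 20.7
finger_force: 0.0
```

Emit:
drive_tool(targets=[0, 0, 0, 0, 0, 0, 0, 0, 0, 0, 0, 0, 0.1, 0, 0, 0, 0, 0.25, 0, 0, 0, 0, 0.4, 0, 0, 0, 0, 0.6, 0, 0, 0, 0, 0.8, 0, 0, 0, 0, 1, 0, 0])

```text
t: 21.35
tool_pos: [370.7, -275.2, 124.1]
orientation: [-0.0, 1.0, -0.0, 0.0]
force: [-0.8, -0.4, -0.5]
grip_width: 16.2
finger_force: 20.0
```

Emit:
drive_tool(targets=[0.05, 0.03, 0.2, 0, 0, 0.17, 0.1, 0.4, 0, 0, 0.3, 0.19, 0.45, 0, 0, 0.43, 0.27, 0.45, 0, 0, 0.56, 0.35, 0.45, 0, 0, 0.69, 0.43, 0.45, 0, 0, 0.82, 0.52, 0.45, 0, 0, 0.95, 0.6, 0.45, 0, 0])

```text
t: 22.35
tool_pos: [485.8, -202.5, 176.5]
orientation: [-0.001, 1.0, 0.0, -0.0]
force: [-0.3, -0.5, -1.1]
grip_width: 16.3
finger_force: 20.0
```

Emit:
drive_tool(targets=[0.16, 0.1, 0, 0, 0, 0.32, 0.21, 0, 0, 0, 0.48, 0.31, 0, 0, 0, 0.64, 0.41, 0, 0, 0, 0.8, 0.51, 0, 0, 0, 0.945, 0.605, 0, 0, 0, 0.945, 0.605, -0.1, 0, 0, 0.945, 0.605, -0.17, 0, 0])

```text
t: 23.35
tool_pos: [597.5, -130.7, 154.7]
orientation: [-0.001, 1.0, 0.0, -0.001]
force: [-0.5, -0.2, -0.0]
grip_width: 16.4
finger_force: 20.0
```

Emit:
drive_tool(targets=[0, 0, 0, 0, 0.4, 0, 0, 0, 0, 0.4, 0, 0, 0, 0, 0.4, 0, 0, 0.15, 0, 0.4, 0, 0, 0.3, 0, 0.5, -0.15, 0, 0.5, 0, 0.5, -0.3, 0, 0.7, 0, 0.5, -0.5, 0, 0.9, 0, 0.5])

```text
t: 24.35
tool_pos: [537.7, -130.6, 266.5]
orientation: [-0.001, 1.0, -0.0, 0.001]
force: [0.8, -0.5, 0.4]
grip_width: 47.2
finger_force: 0.0
```

Emit:
drive_tool(targets=[-0.12, 0.12, 0.1, 0, 0.5, -0.24, 0.25, 0.2, 0, 0.5, -0.34, 0.38, 0.2, 0, 0.5, -0.34, 0.5, 0.2, 0, 0.5, -0.34, 0.63, 0.2, 0, 0.5, -0.34, 0.75, 0.2, 0, 0.5, -0.34, 0.88, 0.2, 0, 0.5, -0.34, 1, 0.2, 0, 0.5])

```text
t: 25.35
tool_pos: [497.5, -9.6, 288.1]
orientation: [-0.001, 1.0, 0.0, -0.0]
force: [-0.5, 0.0, 0.0]
grip_width: 47.2
finger_force: 0.0
```

Emit:
drive_tool(targets=[0, 0.12, 0, 0, 0.5, 0, 0.25, 0, 0, 0.5, 0, 0.38, 0, 0, 0.5, 0, 0.5, 0, 0, 0.5, 0, 0.63, 0, 0, 0.5, 0, 0.75, 0, 0, 0.5, 0, 0.88, 0, 0, 0.5, 0, 1, 0, 0, 0.5])

```text
t: 26.35
tool_pos: [497.4, 110.4, 288.2]
orientation: [-0.001, 1.0, -0.0, -0.0]
force: [0.2, -0.7, 0.6]
grip_width: 47.0
finger_force: 0.0
```

```bash
python3 - <<'E'
from m import *
p,d,i=shot('wrist','w4'); P=cloud(i,d)
m=(P[...,2]>92)&(P[...,2]<106)&(P[...,1]>150)&(P[...,1]<300)
for a,c,l,s in blobs(m,60):
    q=P[l]; print('bar',a,c.round(0),np.nanmedian(q,0).round(1),cv2.minAreaRect(q[:,:2].astype(np.float32)))
p,d,i=shot('top','t4'); P=cloud(i,d)
m=(P[...,2]>88)&(P[...,2]<106)&(P[...,1]>150)&(P[...,1]<300)
for a,c,l,s in blobs(m,60):
    q=P[l]; print('bar',a,c.round(0),np.nanmedian(q,0).round(1),cv2.minAreaRect(q[:,:2].astype(np.float32)))
h=cv2.cvtColor(p,cv2.COLOR_RGB2HSV)
m=(h[...,2]<60)&(P[...,2]<20)&(P[...,2]>-5)&(P[...,1]>60)
for a,c,l,s in blobs(m,1000): print('mat',a,cv2.minAreaRect(P[l][:,:2].astype(np.float32)))
s=ctrl.state(); print(s['t'],s['tool_pos'],s['orientation'])
E
```

```text
bar 1192 [475.  25.] [309.4 252.4  97.8] ((305.7333984375, 254.45578002929688), (21.75306510925293, 59.54831314086914), 55.593544006347656)
bar 1207 [422. 262.] [547.4 216.5 101.5] ((552.6109008789062, 216.6699676513672), (19.982189178466797, 86.85821533203125), 78.6382827758789)
bar 85 [279. 113.] [892.9 169.   96.7] ((895.0328979492188, 168.92425537109375), (25.40127944946289, 28.28107452392578), 34.76338577270508)
bar 256 [231. 331.] [293.7 262.3  97.3] ((293.25128173828125, 262.7563781738281), (20.2039737701416, 85.82918548583984), 55.446720123291016)
mat 2278 ((522.7434692382812, 292.20904541015625), (122.72463989257812, 235.6370391845703), 83.92610168457031)
26.45 [497.31465167 110.62187136 288.18494911] [-1.17435258e-03  9.99999307e-01  7.21226376e-05 -5.17426120e-05]
```

View pics/w4.png

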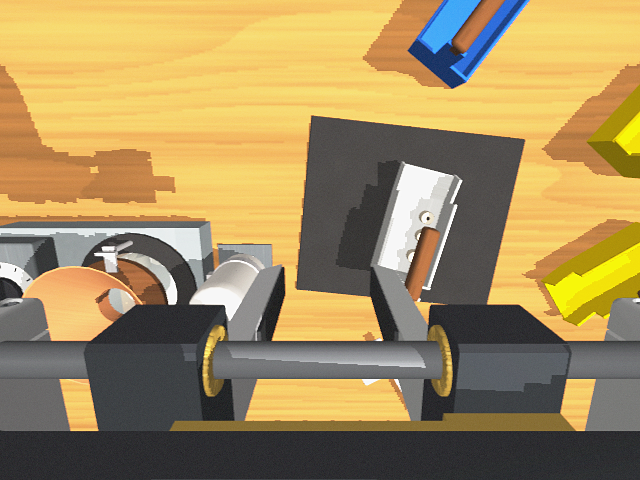

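The wrist view shows the handle bar at (422,262), the lip at the top (432,172) towards the robot, and beads at (427,217) and under the bar. The bar lies at -11.4 deg with its top at 101.5 mm, as expected. Since the tool can't tilt, I'll grip behind the balance point and pour by loosening the grip so the scoop swings down.

Emit:
drive_tool(targets=[0.09, 0.1, -0.1, -0.05, 0.5, 0.18, 0.2, -0.2, -0.1, 0.5, 0.27, 0.31, -0.3, -0.15, 0.5, 0.36, 0.42, -0.42, -0.2, 0.5, 0.45, 0.53, -0.54, -0.25, 0.5, 0.54, 0.64, -0.66, -0.3, 0.5, 0.63, 0.74, -0.78, -0.34, 0.5, 0.717, 0.837, -0.9, -0.38, 0.5], force=50)

```text
t: 27.45
tool_pos: [583.8, 209.9, 179.7]
orientation: [0.099, 0.995, -0.0, -0.0]
force: [-0.0, 0.4, 0.8]
grip_width: 46.8
finger_force: 0.0
```

```bash
python3 - <<'E'
from m import *
p,d,i=shot('wrist'); P=cloud(i,d)
m=(P[...,2]>92)&(P[...,2]<106)&(P[...,1]>150)&(P[...,1]<260)&(P[...,0]>480)
for a,c,l,s in blobs(m,60):
    q=P[l]; print('bar',a,c.round(0),np.nanmedian(q,0).round(1),cv2.minAreaRect(q[:,:2].astype(np.float32)),q[:,0].min(),q[:,0].max())
s=ctrl.state(); print(s['t'],s['tool_pos'],s['orientation'],s['q'])
E
```

```text
bar 2664 [328. 200.] [550.3 217.6 101.7] ((552.6842041015625, 216.39572143554688), (20.843158721923828, 86.25299072265625), 77.3969955444336) 509.8368760064937 596.7025887279051
27.5 [583.84877448 210.71028866 177.39916486] [ 9.95295096e-02  9.95033787e-01 -4.24159174e-04 -1.20778765e-03] [ 2.87296759e-01  4.81435341e-01  1.33654431e+00  1.29931985e-04
  1.32617011e+00 -1.08414189e+00]
```

Emit:
drive_tool(targets=[0, 0, -0.12, 0, 0.5, 0, 0, -0.28, 0, 0.5, 0, 0, -0.45, 0, 0.5, 0, 0, -0.62, 0, 0.5, 0, 0, -0.77, 0, 0.5, 0, 0, -0.89, 0, 0.5, 0, 0, -0.89, 0, 0, 0, 0, -0.89, 0, 0])

```text
t: 28.5
tool_pos: [583.7, 209.8, 74.1]
orientation: [0.099, 0.995, 0.0, 0.0]
force: [-0.7, 0.1, 0.4]
grip_width: 30.5
finger_force: 0.0
```

Emit:
drive_tool(targets=[0, 0, 0, 0, 0, 0, 0, 0, 0, 0, 0, 0, 0, 0, 0, 0, 0, 0, 0, 0, 0, 0, 0.02, 0, 0, 0, 0, 0.04, 0, 0, 0, 0, 0.07, 0, 0, 0, 0, 0.1, 0, 0])

```text
t: 29.5
tool_pos: [583.4, 209.7, 85.6]
orientation: [0.099, 0.995, -0.0, -0.0]
force: [-0.3, -0.1, -2.0]
grip_width: 17.9
finger_force: 59.9
```

```bash
cat > tilt.py <<'E'
from m import *
import sys
# tilt of the scoop's bar and lip height from the scene camera
p,d,i=shot('scene',sys.argv[1]); P=cloud(i,d); s=ctrl.state(); g=s['tool_pos']
h=cv2.cvtColor(p,cv2.COLOR_RGB2HSV)
near=(np.hypot(P[...,0]-g[0],P[...,1]-g[1])<170)
m=near&(h[...,0]<14)&(h[...,1]>90)&(h[...,2]<140)&(P[...,2]>60)
for a,c,l,st in blobs(m,40):
    q=P[l]; q=q[~np.isnan(q[:,0])]; u,sv,vt=np.linalg.svd(q-q.mean(0),full_matrices=False); v=vt[0]; print('bar',a,q.mean(0).round(1),'dir',v.round(2),'slope deg',np.degrees(np.arcsin(v[2])).round(1))
x,y,_,_2=0,0,0,0
u,v=proj(i,g); x0=int(np.clip(u-110,0,400)); y0=int(np.clip(v-60,0,300))
cv2.imwrite('pics/'+sys.argv[1]+'c.png',cv2.resize(p[y0:y0+180,x0:x0+240,::-1],(720,540),interpolation=2))
print(s['t'],g.round(1) if hasattr(g,'round') else g,np.round(s['force'],1),s['ft_torque'],s['finger_force'],s['grip_width'])
E
python3 tilt.py s5
```

```text
29.55 [583.6 209.8  86.2] [-0.1  0.3 -1.1] [ 0.00069357 -0.05101006  0.04485207] 59.922388941049576 17.390138791118662
```

View pics/s5c.png

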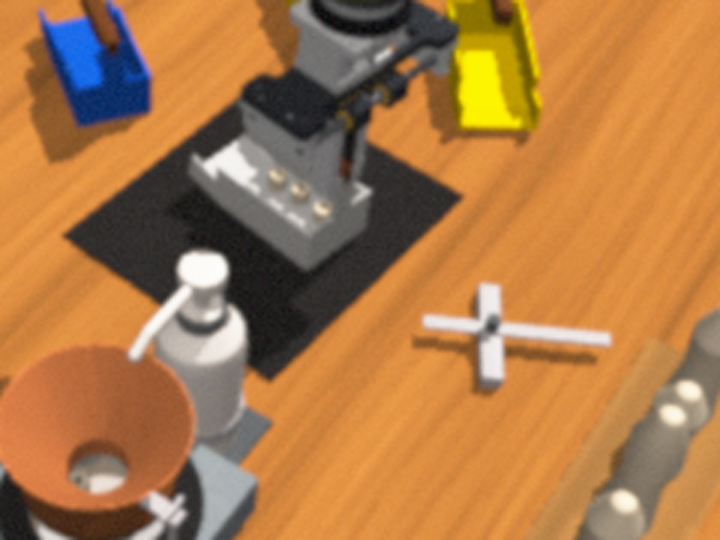

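The scoop hangs level in the grip, with three beads in a row at (278,178), (300,190) and (320,208). Next, a droop test at low height with smaller grip forces.

Emit:
drive_tool(targets=[0, 0, 0, 0, 0, 0, 0, 0, 0, 0, 0, 0, 0, 0, 0, 0, 0, 0, 0, 0, 0, 0, 0, 0, 0, 0, 0, 0, 0, 0, 0, 0, 0, 0, 0, 0, 0, 0, 0, 0], force=15)

```text
t: 30.55
tool_pos: [583.4, 209.8, 85.4]
orientation: [0.099, 0.995, 0.0, 0.0]
force: [-0.1, -0.2, -2.4]
grip_width: 18.4
finger_force: 15.9
```

```bash
python3 - <<'E'
from m import *
# front-bottom height via top cam: scoop floor/lip points between mouth
for n in range(1):
    p,d,i=shot('scene','s6'); P=cloud(i,d); s=ctrl.state(); g=np.array(s['tool_pos'])
    md=np.array([-.98,.198]); r=P[...,:2]-g[:2]; f=r@md; w=r@np.array([-.198,-.98])
    # near side wall (facing scene camera) upper edge height vs f
    for f0 in range(0,150,15):
        k=(np.abs(f-f0)<6)&(np.abs(w)<45)&(P[...,2]<75)&(P[...,2]>2)
        if k.sum(): print(f0,k.sum(),np.nanmax(P[...,2][k]).round(1),np.nanpercentile(P[...,2][k],[5,50]).round(1))
    print(s['force'],s['ft_torque'],s['finger_force'])
    p,d,i=load('s5');P=cloud(i,d); r=P[...,:2]-g[:2]; f=r@md; w=r@np.array([-.198,-.98])
    for f0 in range(0,150,15):
        k=(np.abs(f-f0)<6)&(np.abs(w)<45)&(P[...,2]<75)&(P[...,2]>2)
        if k.sum(): print(f0,k.sum(),np.nanmax(P[...,2][k]).round(1),np.nanpercentile(P[...,2][k],[5,50]).round(1))
E
```

```text
0 71 60.9 [ 3.2 36.8]
15 93 59.0 [ 3.  29.5]
30 94 60.5 [ 3.3 19.5]
45 129 59.3 [ 4.  25.5]
60 112 61.1 [ 3.6 25.7]
75 112 57.0 [ 4.2 27.2]
90 109 55.6 [ 3.4 18.2]
105 109 43.3 [ 2.9 17.1]
120 117 43.5 [ 3.7 18.9]
135 42 40.0 [ 2.3 18.4]
[-0.3406115   0.64468601 -1.56516669] [-0.0085989  -0.13306987  0.00806672] 15.890970602631569
0 76 61.5 [ 3.  36.8]
15 103 62.4 [ 2.6 30.1]
30 96 61.7 [ 2.9 20.1]
45 124 61.4 [ 3.2 25.7]
60 104 61.0 [ 3.2 22.9]
75 120 59.1 [ 3.7 27. ]
90 101 61.1 [ 3.1 19.9]
105 108 52.0 [ 3.1 19.7]
120 109 45.8 [ 2.3 21.7]
135 71 44.2 [ 2.8 22.6]
```

Emit:
drive_tool(targets=[0, 0, 0, 0, 0, 0, 0, 0, 0, 0, 0, 0, 0, 0, 0, 0, 0, 0, 0, 0, 0, 0, 0, 0, 0, 0, 0, 0, 0, 0, 0, 0, 0, 0, 0, 0, 0, 0, 0, 0], force=8)

```text
t: 31.6
tool_pos: [583.4, 209.8, 85.5]
orientation: [0.099, 0.995, -0.0, 0.0]
force: [0.4, -0.2, -1.9]
grip_width: 18.2
finger_force: 8.4
```

```bash
cat > side.py <<'E'
from m import *
import sys
az=np.radians(float(sys.argv[2])); md=np.array([np.cos(az),np.sin(az)]); nd=np.array([-md[1],md[0]])
p,d,i=shot(sys.argv[3] if len(sys.argv)>3 else 'scene',sys.argv[1]); P=cloud(i,d); s=ctrl.state(); g=np.array(s['tool_pos'])
r=P[...,:2]-g[:2]; f=r@md; w=r@nd; z=P[...,2]-g[2]
print('top edge rel TCP:',[(f0,round(float(np.nanmax(z[k])),0)) for f0 in range(-75,165,15) if (k:=(np.abs(f-f0)<6)&(np.abs(w)<48)&(z<-15)&(z>-160)).sum()>3])
print(s['t'],g.round(1),np.round(s['force'],1),np.round(s['ft_torque'],2),s['finger_force'].round(1))
u,v=proj(i,g); x0=int(np.clip(u-120,0,400)); y0=int(np.clip(v-60,0,300))
cv2.imwrite('pics/'+sys.argv[1]+'c.png',cv2.resize(p[y0:y0+180,x0:x0+240,::-1],(720,540),interpolation=2))
E
python3 side.py s7 168.6
```

```text
top edge rel TCP: [(-75, -82.0), (-60, -80.0), (-45, -78.0), (-30, -78.0), (-15, -15.0), (0, -25.0), (15, -27.0), (30, -29.0), (45, -32.0), (60, -32.0), (75, -35.0), (90, -37.0), (105, -52.0), (120, -51.0), (135, -78.0), (150, -78.0)]Traceback (most recent call last):
  File "side.py", line 7, in <module>
    print(s['t'],g.round(1),np.round(s['force'],1),np.round(s['ft_torque'],2),s['finger_force'].round(1))
                                                                              ^^^^^^^^^^^^^^^^^^^^^^^
AttributeError: 'float' object has no attribute 'round'
```

Emit:
drive_tool(targets=[0, 0, -0.02, 0, 0, 0, 0, -0.04, 0, 0, 0, 0, -0.06, 0, 0, 0, 0, -0.08, 0, 0, 0, 0, -0.1, 0, 0, 0, 0, -0.1, 0, 0, 0, 0, -0.1, 0, 0, 0, 0, -0.1, 0, 0])

```text
t: 32.65
tool_pos: [583.5, 209.8, 73.7]
orientation: [0.099, 0.995, 0.0, 0.0]
force: [-1.0, -0.5, 4.8]
grip_width: 18.3
finger_force: 8.0
```

Emit:
drive_tool(targets=[0, 0, 0, 0, 0, 0, 0, 0, 0, 0, 0, 0, 0.05, 0, 0, 0, 0, 0.15, 0, 0, 0, 0, 0.3, 0, 0, 0, 0, 0.45, 0, 0, 0, 0, 0.6, 0, 0, 0, 0, 0.75, 0, 0], force=60)

```text
t: 33.65
tool_pos: [583.4, 209.8, 164.9]
orientation: [0.099, 0.995, 0.0, 0.0]
force: [-0.9, -0.3, -1.9]
grip_width: 17.5
finger_force: 60.0
```

Emit:
drive_tool(targets=[0, 0, 0.15, -0.05, 0, 0, 0, 0.3, -0.1, 0, 0, 0, 0.45, -0.15, 0, 0, 0, 0.6, -0.2, 0, 0, -0.03, 0.75, -0.3, 0, 0, -0.08, 0.85, -0.4, 0, 0, -0.15, 0.95, -0.5, 0, 0, -0.25, 1, -0.62, 0])

```text
t: 34.65
tool_pos: [583.5, 179.7, 284.7]
orientation: [0.26, 0.966, 0.0, 0.0]
force: [-0.4, 0.3, -2.7]
grip_width: 17.5
finger_force: 60.0
```

```bash
sed -i "s/s\['finger_force'\].round(1)/s['finger_force']/" side.py; python3 side.py s8 150
```

```text
top edge rel TCP: [(-15, -15.0), (0, -24.0), (15, -24.0), (30, -24.0), (45, -27.0), (60, -26.0), (75, -27.0), (90, -26.0), (105, -29.0), (120, -39.0), (135, -40.0)]
34.7 [583.7 178.4 285.4] [-1.1 -1.7 -1.7] [-0.13 -0.1   0.04] 59.99546840786934
```

View pics/s8c.png

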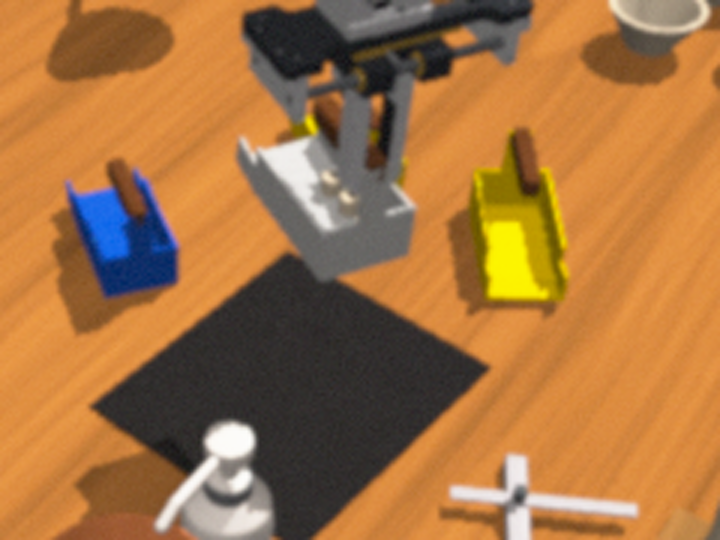

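The scoop is level with two beads visible (330,182), (347,205), one hidden by the finger, and the mat is free. Now over to the funnel.

Emit:
drive_tool(targets=[0, -0.12, 0.05, -0.12, 0, 0, -0.24, 0.1, -0.24, 0, 0, -0.37, 0.15, -0.37, 0, 0, -0.5, 0.15, -0.5, 0, 0, -0.62, 0.15, -0.62, 0, 0, -0.75, 0.15, -0.75, 0, 0, -0.87, 0.15, -0.87, 0, 0, -1, 0.15, -1, 0])

```text
t: 35.7
tool_pos: [583.3, 59.5, 301.7]
orientation: [0.5, 0.866, -0.0, -0.0]
force: [0.0, -0.5, -2.1]
grip_width: 17.9
finger_force: 60.0
```

Emit:
drive_tool(targets=[0, -0.12, 0, -0.12, 0, 0, -0.24, 0, -0.24, 0, 0, -0.37, 0, -0.37, 0, 0, -0.5, 0, -0.5, 0, 0, -0.62, 0, -0.62, 0, 0, -0.75, 0, -0.75, 0, 0, -0.87, 0, -0.87, 0, 0, -1, 0, -1, 0])

```text
t: 36.7
tool_pos: [583.4, -60.5, 301.7]
orientation: [0.707, 0.707, -0.0, -0.0]
force: [-0.2, 0.3, -1.4]
grip_width: 17.6
finger_force: 60.0
```

Emit:
drive_tool(targets=[0.02, -0.12, 0, 0, 0, 0.04, -0.24, 0, 0, 0, 0.06, -0.37, 0, 0, 0, 0.08, -0.5, 0, 0, 0, 0.1, -0.62, 0, 0, 0, 0.125, -0.75, 0, 0, 0, 0.125, -0.87, 0, 0, 0, 0.125, -1, 0, 0, 0])

```text
t: 37.7
tool_pos: [598.4, -181.2, 301.5]
orientation: [0.707, 0.708, 0.0, -0.0]
force: [0.6, -0.7, -2.6]
grip_width: 17.3
finger_force: 60.0
```

Emit:
drive_tool(targets=[0, -0.1, 0, 0, 0, 0, -0.18, 0, 0, 0, 0, -0.25, 0, 0, 0, 0, -0.3, 0, 0, 0, 0, -0.34, 0, 0, 0, 0, -0.375, 0, 0, 0, 0, -0.375, 0, 0, 0, 0, -0.375, 0, 0, 0])

```text
t: 38.7
tool_pos: [598.5, -225.1, 301.5]
orientation: [0.707, 0.708, 0.0, -0.0]
force: [0.4, 0.6, -2.7]
grip_width: 17.5
finger_force: 60.0
```

```bash
python3 side.py s9 90; python3 - <<'E'
from m import *
p,d,i=load('s8'); P=cloud(i,d); h=cv2.cvtColor(p,cv2.COLOR_RGB2HSV)
m=(h[...,2]<55)&(P[...,2]<12)&(P[...,2]>-5)&(h[...,1]<120)&(P[...,0]>380)
for a,c,l,s in blobs(m,1500):
    q=P[l]; print('mat',a,c.round(),cv2.minAreaRect(q[:,:2].astype(np.float32)),np.nanmedian(q[:,2]))
print(ctrl.state()['q'])
E
```

```text
top edge rel TCP: [(-15, -15.0), (0, -24.0), (15, -24.0), (30, -23.0), (45, -25.0), (60, -24.0), (75, -25.0), (90, -24.0), (105, -25.0), (120, -39.0), (135, -39.0), (150, -144.0)]
38.75 [ 598.4 -225.   301.5] [ 0.6 -0.3 -2.1] [-0.13  0.15  0.07] 59.996189922094345
mat 5604 [368. 230.] ((520.9387817382812, 214.39199829101562), (274.2729187011719, 231.0234375), 84.02478790283203) 2.927630002327703
[-4.16960858e-01  4.63946823e-01  1.07898914e+00  3.73400721e-06
  1.59862001e+00 -4.18169256e-01]
```

View pics/s9c.png

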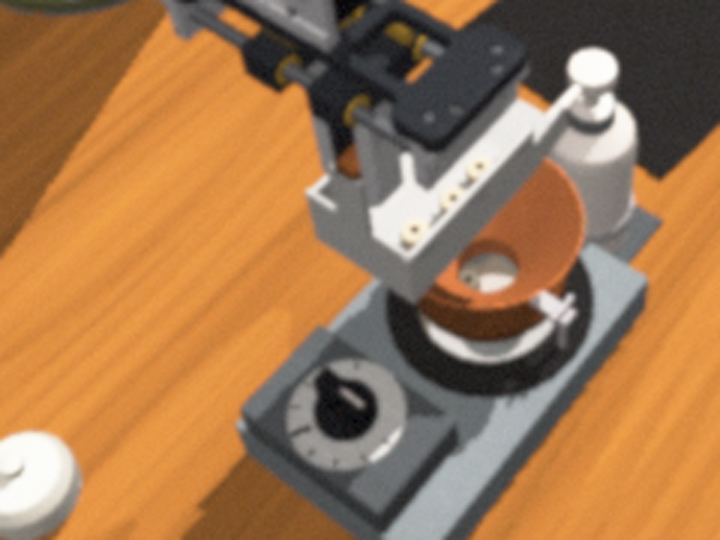

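Scoop over the funnel, level, with three beads in a row at (413,232), (452,197), (478,170). The knob is clear below. I'll loosen the grip.

Emit:
drive_tool(targets=[0, 0, 0, 0, 0, 0, 0, 0, 0, 0, 0, 0, 0, 0, 0, 0, 0, 0, 0, 0, 0, 0, 0, 0, 0, 0, 0, 0, 0, 0, 0, 0, 0, 0, 0, 0, 0, 0, 0, 0], force=8)

```text
t: 39.75
tool_pos: [598.4, -225.2, 301.5]
orientation: [0.707, 0.707, 0.0, 0.0]
force: [-0.5, 0.1, -1.8]
grip_width: 17.9
finger_force: 8.2
```

```bash
python3 side.py s10 90
```

```text
top edge rel TCP: [(-60, -33.0), (-45, -15.0), (-30, -15.0), (-15, -29.0), (0, -39.0), (15, -51.0), (30, -15.0), (45, -73.0), (60, -103.0), (75, -110.0), (120, -153.0), (135, -114.0), (150, -108.0)]
39.8 [ 598.4 -225.2  301.5] [ 0.2  0.1 -1.7] [-0.08  0.08  0.04] 8.237606040202081
```

View pics/s10c.png

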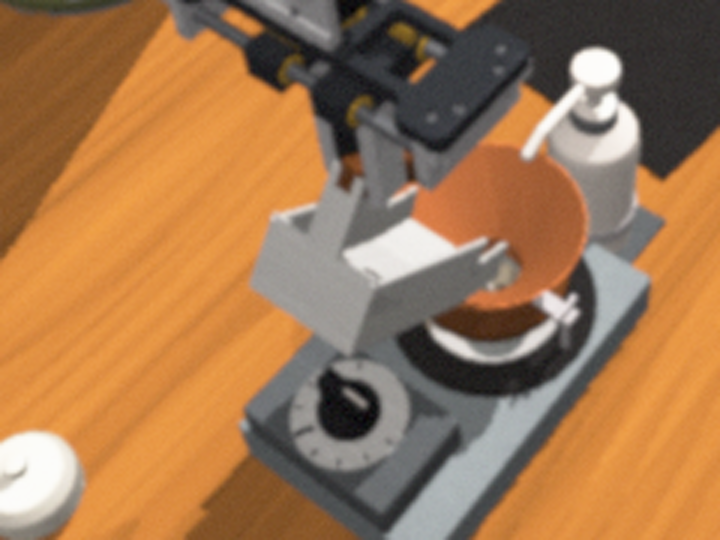

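The scoop has swung down about 36° and looks empty; a bead shows in the throat at (505,270). I'll tighten the grip and carry it back high over the pump.

Emit:
drive_tool(targets=[0, 0, 0, 0, 0, 0, 0, 0.04, 0, 0, 0, 0, 0.1, 0, 0, 0, 0, 0.18, 0, 0, 0, 0, 0.26, 0, 0, 0, 0, 0.34, 0, 0, 0, 0.03, 0.4, 0, 0, 0, 0.1, 0.42, 0, 0], force=60)

```text
t: 40.8
tool_pos: [598.5, -213.0, 352.3]
orientation: [0.707, 0.707, 0.0, 0.0]
force: [-0.0, 1.0, -2.1]
grip_width: 17.4
finger_force: 60.6
```

Emit:
drive_tool(targets=[0, 0.12, 0, 0, 0, 0, 0.24, 0, 0, 0, -0.05, 0.37, 0, 0, 0, -0.1, 0.5, 0, 0, 0, -0.15, 0.62, 0, 0, 0, -0.2, 0.75, 0, 0, 0, -0.2, 0.87, 0, 0, 0, -0.2, 1, 0, 0, 0])

```text
t: 41.8
tool_pos: [574.4, -92.3, 351.9]
orientation: [0.707, 0.707, 0.0, 0.0]
force: [-0.2, -0.4, -2.5]
grip_width: 17.4
finger_force: 60.6
```

Emit:
drive_tool(targets=[0, 0.12, 0, 0, 0, 0, 0.24, 0, 0, 0, -0.05, 0.37, 0, 0, 0, -0.1, 0.5, 0, 0, 0, -0.15, 0.62, 0, 0, 0, -0.2, 0.75, 0, 0, 0, -0.2, 0.87, 0, 0, 0, -0.2, 1, 0, 0, 0])

```text
t: 42.8
tool_pos: [550.4, 27.7, 351.9]
orientation: [0.707, 0.707, 0.0, 0.0]
force: [-0.2, 0.3, -1.9]
grip_width: 17.8
finger_force: 60.6
```

Emit:
drive_tool(targets=[0, 0.12, 0, 0, 0, 0, 0.24, 0, 0, 0, -0.05, 0.37, 0, 0, 0, -0.1, 0.5, 0, 0, 0, -0.15, 0.62, 0, 0, 0, -0.24, 0.75, 0, 0, 0, -0.24, 0.87, 0, 0, 0, -0.24, 1, 0, 0, 0])

```text
t: 43.8
tool_pos: [521.6, 147.8, 352.0]
orientation: [0.707, 0.707, 0.0, 0.0]
force: [-0.6, -0.7, -1.9]
grip_width: 17.3
finger_force: 60.6
```

Emit:
drive_tool(targets=[0, 0.12, 0, 0, 0, 0, 0.24, 0, 0, 0, 0, 0.37, 0, 0, 0, 0, 0.5, 0, 0, 0, 0, 0.6, 0, 0, 0, 0, 0.68, 0, 0, 0, 0, 0.76, 0, 0, 0, 0, 0.78, 0, 0, 0])

```text
t: 44.8
tool_pos: [521.6, 240.9, 351.8]
orientation: [0.707, 0.708, -0.0, -0.0]
force: [0.0, 0.4, -1.0]
grip_width: 17.9
finger_force: 60.6
```

```bash
python3 side.py s11 90; python3 - <<'E'
from m import *
import glob
p,d,i=shot('top','t11'); a=p[180:330,150:470,::-1]
q=load('s11')[0]; b=q[190:430,150:450,::-1]
cv2.imwrite('pics/c11.png',np.vstack([cv2.resize(a,(640,300),interpolation=2),cv2.resize(b[60:200],(640,299),interpolation=2)]))
E
```

```text
top edge rel TCP: [(-60, -35.0), (-45, -15.0), (-30, -16.0), (-15, -31.0), (0, -40.0), (15, -53.0), (30, -15.0), (45, -16.0), (60, -21.0)]
44.85 [521.6 240.8 351.8] [-0.1  0.2 -2.3] [-0.03  0.04 -0.02] 60.550451546441764
```

View pics/c11.png

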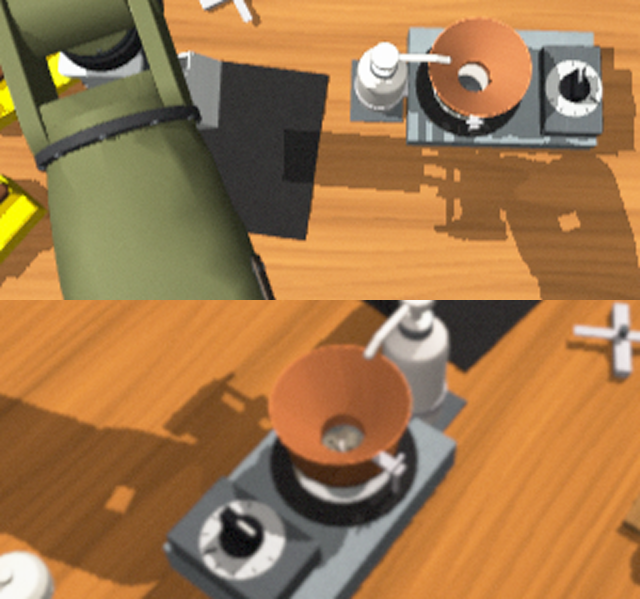

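No beads lie on the bench, deck or lid (top and scene crops), and the funnel is clear. I'll lower the scoop lip first, levelling it as it goes down.

Emit:
drive_tool(targets=[0, 0, -0.1, 0, 0, 0, 0, -0.22, 0, 0, 0, 0, -0.35, 0, 0, 0, 0, -0.48, 0, 0, 0, 0, -0.61, 0, 0, 0, 0, -0.74, 0, 0, 0, 0, -0.87, 0, 0, 0, 0, -1, 0, 0])

```text
t: 45.9
tool_pos: [521.6, 240.4, 230.8]
orientation: [0.707, 0.707, 0.0, -0.0]
force: [-0.3, 0.4, -1.9]
grip_width: 17.5
finger_force: 60.6
```

Emit:
drive_tool(targets=[0, 0, -0.13, 0, 0, 0, 0, -0.26, 0, 0, 0, 0, -0.39, 0, 0, 0, 0, -0.5, 0, 0, 0, 0, -0.6, 0, 0, 0, 0, -0.69, 0, 0, 0, 0, -0.76, 0, 0, 0, 0, -0.8, 0, 0])

```text
t: 46.9
tool_pos: [521.8, 240.3, 135.8]
orientation: [0.707, 0.707, 0.0, 0.0]
force: [-4.2, -10.1, 25.2]
grip_width: 17.4
finger_force: 60.4
```

Emit:
drive_tool(targets=[0, 0, -0.05, 0, 0, 0, -0.12, -0.12, 0, 0, 0, -0.22, -0.18, 0, 0, 0, -0.32, -0.27, 0, 0, 0, -0.42, -0.36, 0, 0, 0, -0.51, -0.45, 0, 0, 0, -0.58, -0.52, 0, 0, 0, -0.6, -0.525, 0, 0], force=8)

```text
t: 47.9
tool_pos: [521.5, 167.9, 72.2]
orientation: [0.707, 0.707, -0.0, -0.0]
force: [-0.5, 1.6, 6.3]
grip_width: 17.7
finger_force: 8.0
```

```bash
python3 side.py s12 90
```

```text
top edge rel TCP: [(-75, -66.0), (-60, -65.0), (-45, -65.0), (-30, -67.0), (-15, -16.0), (0, -22.0), (15, -22.0), (30, -23.0), (45, -23.0), (60, -23.0), (75, -24.0), (90, -22.0), (105, -36.0), (120, -35.0), (135, -58.0), (150, -66.0)]
47.95 [521.5 167.9  72.3] [-0.2 -0.5 -0.6] [-0.12 -0.01 -0.05] 7.999906539916992
```

View pics/s12c.png

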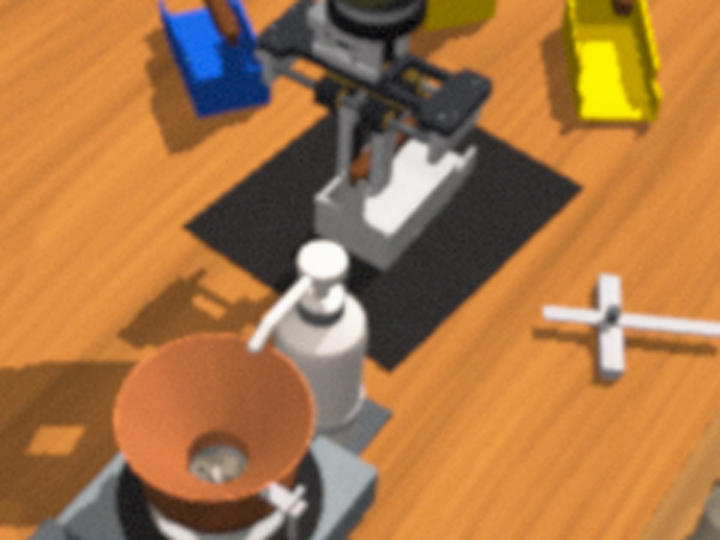

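The scoop stands level and empty on the mat. Release and rise.

Emit:
drive_tool(targets=[0, 0, 0, 0, 0.4, 0, 0, 0, 0, 0.4, 0, 0, 0, 0, 0.4, 0, 0, 0, 0, 0.4, 0, 0, 0.1, 0, 0.4, 0, 0, 0.25, 0, 0.4, 0, 0, 0.4, 0, 0.4, 0, 0, 0.6, 0, 0.4])

```text
t: 48.95
tool_pos: [521.6, 168.4, 146.5]
orientation: [0.707, 0.707, 0.0, 0.0]
force: [0.1, -0.5, 0.9]
grip_width: 37.8
finger_force: 0.0
```

Emit:
drive_tool(targets=[0, 0, 0.15, 0, 0, 0, 0, 0.3, 0, 0, 0, 0, 0.5, 0, 0, 0, -0.1, 0.65, 0, 0, 0, -0.25, 0.8, 0, 0, 0.1, -0.4, 0.9, 0, 0, 0.2, -0.55, 1, 0, 0, 0.3, -0.7, 1, 0, 0])

```text
t: 49.95
tool_pos: [558.2, 82.7, 266.0]
orientation: [0.707, 0.707, 0.001, 0.001]
force: [0.4, 0.0, -0.8]
grip_width: 0.5
finger_force: 0.0
```

```bash
python3 - <<'E'
from m import *
for n in('top','scene','wrist'):
    p,d,i=shot(n,n[0]+'13'); P=cloud(i,d); h=cv2.cvtColor(p,cv2.COLOR_RGB2HSV)
    near=(np.abs(P[...,0]-599)<40)&(P[...,1]>-28)&(P[...,1]<25)&(P[...,2]>190)&(P[...,2]<203)
    q=P[near]
    if len(q)>10: print(n,'pump',len(q),np.nanmedian(q,0).round(1),cv2.minEnclosingCircle(q[:,:2].astype(np.float32)))
    m=(P[...,2]>115)&(P[...,2]<130)&(np.hypot(P[...,0]-589,P[...,1]+265)<40); q=P[m]
    if len(q)>10: print('knob',np.nanmedian(q,0).round(1),cv2.minAreaRect(q[:,:2].astype(np.float32)))
    m=(h[...,1]<90)&(h[...,2]>130)&(P[...,2]>8)&(P[...,2]<25)&(P[...,1]>-400)&(P[...,1]<400)&(P[...,0]>280)&(P[...,0]<700)
    for a,c,l,s in blobs(m,15): print('white low',a,c.round(),np.nanmedian(P[l],0).round(0))
p=load('t13')[0][185:325,200:460,::-1];w=load('w13')[0][...,::-1]
cv2.imwrite('pics/c13.png',np.vstack([cv2.resize(p,(557,300),interpolation=2),cv2.resize(w,(557,299))]))
s=ctrl.state(); print(s['t'],s['tool_pos'],s['q'])
E
```

```text
top pump 153 [595.7  -7.6 196.6] ((595.962158203125, -9.596464157104492), 18.06620216369629)
knob [ 585.7 -263.3  124. ] ((585.81640625, -263.61407470703125), (37.817481994628906, 12.363407135009766), 0.043969519436359406)
white low 88 [387. 217.] [ 622. -146.   19.]
white low 272 [236. 247.] [525. 282.  12.]
white low 34 [257. 253.] [510. 222.   9.]
scene pump 179 [601.1 -11.2 195.9] ((598.8212280273438, -9.880107879638672), 17.92219352722168)
knob [ 592.6 -266.7  122.6] ((591.1404418945312, -264.988525390625), (15.931024551391602, 41.19132614135742), 88.50553894042969)
white low 126 [380. 211.] [521. 286.  11.]
white low 19 [309. 316.] [ 571. -100.   18.]
white low 2081 [292.  35.] [518. 282.  11.]
white low 16 [275.  65.] [497. 248.   9.]
white low 69 [444. 123.] [697. 185.  16.]
white low 28 [269. 140.] [488. 166.  11.]
white low 120 [354. 255.] [592.  23.  15.]
white low 18 [408. 303.] [666. -47.  14.]
50.1 [557.71776633  83.12713555 264.14209741] [ 8.30087035e-02  2.94783417e-01  1.39180026e+00 -5.10480372e-06
  1.45623810e+00  8.37285101e-02]
```

View pics/c13.png

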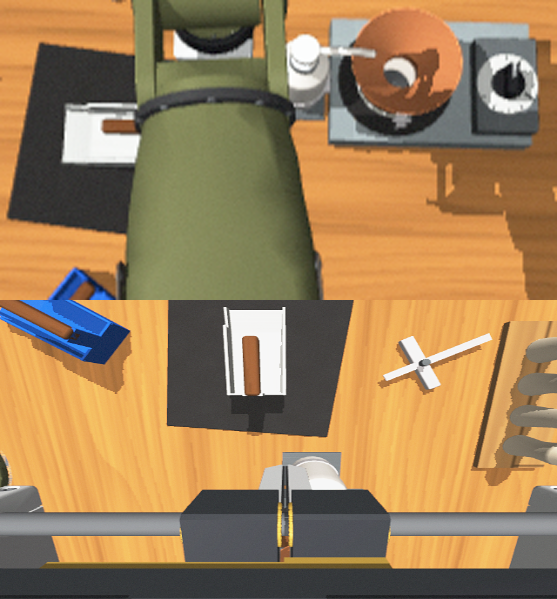

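Scoop upright and empty on the mat, funnel clear, nothing loose on the bench. Pump head centre is at about (597.5,-9.7), top at 196.5 mm. Pressing with shut fingers.

Emit:
drive_tool(targets=[0.05, -0.12, 0, 0, 0, 0.1, -0.24, 0, 0, 0, 0.15, -0.36, 0, 0, 0, 0.2, -0.48, 0, 0, 0, 0.26, -0.6, -0.1, 0, 0, 0.333, -0.7, -0.22, 0, 0, 0.333, -0.783, -0.35, 0, 0, 0.333, -0.783, -0.45, 0, 0])

```text
t: 51.1
tool_pos: [597.2, -10.1, 209.2]
orientation: [0.707, 0.707, -0.0, -0.001]
force: [0.0, -0.5, 0.7]
grip_width: 0.6
finger_force: 0.0
```

Emit:
drive_tool(targets=[0, 0, -0.06, 0, 0, 0, 0, -0.12, 0, 0, 0, 0, -0.17, 0, 0, 0, 0, -0.2, 0, 0, 0, 0, -0.222, 0, 0, 0, 0, -0.222, 0, 0, 0, 0, -0.222, 0, 0, 0, 0, -0.222, 0, 0])

```text
t: 52.1
tool_pos: [597.7, -9.3, 185.2]
orientation: [0.707, 0.708, 0.001, 0.0]
force: [-3.8, 1.0, 8.3]
grip_width: 0.6
finger_force: 4.0
```

Emit:
drive_tool(targets=[0, 0, -0.02, 0, 0, 0, 0, -0.02, 0, 0, 0, 0, 0.06, 0, 0, 0, 0, 0.15, 0, 0, 0, 0, 0.222, 0, 0, 0, 0, 0.222, 0, 0, 0, 0, 0.222, 0, 0, 0, 0, 0.222, 0, 0])

```text
t: 53.1
tool_pos: [597.4, -9.6, 210.4]
orientation: [0.707, 0.707, -0.0, -0.0]
force: [-0.1, 0.1, -0.8]
grip_width: 0.4
finger_force: 0.0
```

Emit:
drive_tool(targets=[0, 0, -0.06, 0, 0, 0, 0, -0.12, 0, 0, 0, 0, -0.17, 0, 0, 0, 0, -0.21, 0, 0, 0, 0, -0.24, 0, 0, 0, 0, -0.24, 0, 0, 0, 0, -0.24, 0, 0, 0, 0, -0.24, 0, 0])

```text
t: 54.1
tool_pos: [597.7, -9.6, 183.2]
orientation: [0.707, 0.707, 0.0, 0.0]
force: [-5.0, -0.2, 13.7]
grip_width: 0.3
finger_force: 6.4
```

Emit:
drive_tool(targets=[0, 0, 0.06, 0, 0, 0, 0, 0.15, 0, 0, 0, 0, 0.24, 0, 0, 0, 0, 0.24, 0, 0, 0, 0, 0.24, 0, 0, 0, 0, 0.24, 0, 0, 0, 0, 0.24, 0, 0, 0, 0, 0.24, 0, 0])

```text
t: 55.1
tool_pos: [597.6, -9.6, 210.7]
orientation: [0.707, 0.707, -0.0, -0.0]
force: [-0.5, -0.0, 0.7]
grip_width: 0.8
finger_force: 0.0
```

Emit:
drive_tool(targets=[0, 0, -0.06, 0, 0, 0, 0, -0.12, 0, 0, 0, 0, -0.17, 0, 0, 0, 0, -0.21, 0, 0, 0, 0, -0.245, 0, 0, 0, 0, -0.245, 0, 0, 0, 0, -0.245, 0, 0, 0, 0, -0.245, 0, 0])

```text
t: 56.1
tool_pos: [597.8, -9.6, 183.2]
orientation: [0.707, 0.708, 0.001, 0.001]
force: [-6.4, 0.5, 17.1]
grip_width: 0.5
finger_force: 8.3
```

Emit:
drive_tool(targets=[0, 0, 0.06, 0, 0, 0, 0, 0.15, 0, 0, 0, 0, 0.24, 0, 0, 0, 0, 0.3, 0, 0, 0, 0, 0.38, 0, 0, 0, 0, 0.46, 0, 0, 0, 0, 0.54, 0, 0, 0, 0, 0.62, 0, 0])

```text
t: 57.1
tool_pos: [597.6, -9.6, 256.5]
orientation: [0.707, 0.707, 0.0, 0.0]
force: [-0.3, 1.3, -1.1]
grip_width: 0.2
finger_force: 0.0
```

```bash
python3 - <<'E'
from m import *
p,d,i=shot('top','t14'); P=cloud(i,d); h=cv2.cvtColor(p,cv2.COLOR_RGB2HSV)
K=np.array([588.4,-264.3]); r=np.hypot(P[...,0]-K[0],P[...,1]-K[1])
for n in('t13','s13','t14'):
    p,d,i=load(n); u,v=proj(i,[*K,124]); a=p[int(v)-30:int(v)+30,int(u)-40:int(u)+40,::-1]; cv2.imwrite(f'pics/k_{n}.png',cv2.resize(a,(400,300),interpolation=2))
cv2.imwrite('pics/k.png',np.hstack([cv2.imread(f'pics/k_{n}.png') for n in('t14','s13')]))
print(ctrl.state()['q'])
E
```

```text
[-7.72721696e-02  3.75505085e-01  1.29979908e+00  3.57065407e-05
  1.46449823e+00 -7.83428528e-02]
```

View pics/k.png

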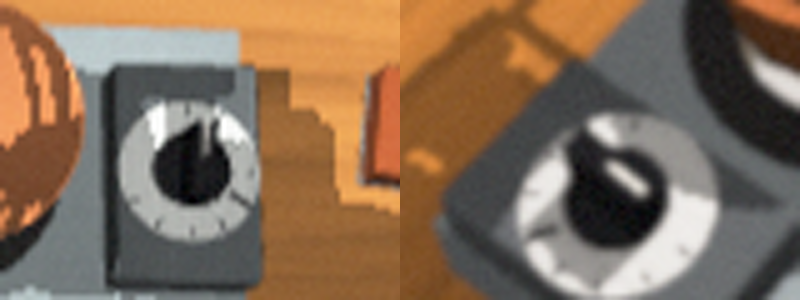

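Left crop (top view): the long mark is at (240,198), about 120° clockwise from +x. The bar lies along x and its white pointer line (207,138) is on the far side, so the timer is near 0. The third stroke bottomed on the stop at 17 N. On to the knob.

Emit:
drive_tool(targets=[0, -0.12, 0, 0.12, 0.2, 0, -0.24, 0, 0.25, 0.5, 0, -0.36, 0, 0.37, 0.5, 0, -0.49, 0, 0.5, 0.5, 0, -0.62, 0, 0.62, 0.5, 0, -0.75, 0, 0.75, 0.5, 0, -0.88, 0, 0.87, 0.5, 0, -1, 0, 1, 0.5], force=20)

```text
t: 58.15
tool_pos: [597.5, -130.1, 255.8]
orientation: [0.499, 0.867, -0.0, -0.0]
force: [0.2, 0.3, 0.1]
grip_width: 46.6
finger_force: 0.0
```

Emit:
drive_tool(targets=[0, -0.12, 0, 0.12, 0.5, 0, -0.24, 0, 0.25, 0.5, 0, -0.36, 0, 0.37, 0.5, 0, -0.49, 0, 0.5, 0.5, 0, -0.62, 0, 0.62, 0.5, 0, -0.75, 0, 0.75, 0.5, 0, -0.88, 0, 0.87, 0.5, 0, -1, 0, 1, 0.5])

```text
t: 59.15
tool_pos: [597.5, -250.1, 255.8]
orientation: [0.257, 0.966, 0.0, -0.0]
force: [0.3, -0.2, 0.3]
grip_width: 46.8
finger_force: 0.0
```

Emit:
drive_tool(targets=[-0.02, -0.05, -0.05, 0.12, 0.5, -0.04, -0.1, -0.12, 0.25, 0.5, -0.06, -0.122, -0.2, 0.37, 0.5, -0.076, -0.122, -0.3, 0.5, 0.5, -0.076, -0.122, -0.4, 0.62, 0.5, -0.076, -0.122, -0.45, 0.75, 0.5, -0.076, -0.122, -0.45, 0.87, 0.5, -0.076, -0.122, -0.45, 1, 0.5])

```text
t: 60.15
tool_pos: [588.4, -264.2, 201.8]
orientation: [-0.002, 1.0, 0.0, -0.0]
force: [-0.6, 0.3, 0.8]
grip_width: 46.9
finger_force: 0.0
```

Emit:
drive_tool(targets=[0, 0, 0, 0, 0.5, 0, 0, -0.12, 0, 0.5, 0, 0, -0.27, 0, 0.5, 0, 0, -0.42, 0, 0.5, 0, 0, -0.57, 0, 0.5, 0, 0, -0.69, 0, 0.5, 0, 0, -0.78, 0, 0.5, 0, 0, -0.82, 0, 0.5])

```text
t: 61.15
tool_pos: [588.4, -264.2, 102.8]
orientation: [-0.001, 1.0, 0.0, -0.0]
force: [-0.7, -0.1, 0.7]
grip_width: 46.8
finger_force: 0.0
```

Emit:
drive_tool(targets=[0, 0, 0, 0, 0, 0, 0, 0, 0, 0, 0, 0, 0, 0, 0, 0, 0, 0, 0, 0, 0, 0, 0, 0, 0, 0, 0, 0, 0, 0, 0, 0, 0, 0, 0, 0, 0, 0, 0, 0])

```text
t: 62.15
tool_pos: [588.7, -265.3, 103.9]
orientation: [-0.0, 1.0, -0.001, 0.001]
force: [1.5, -5.8, -0.5]
grip_width: 13.7
finger_force: 20.0
```

Emit:
drive_tool(targets=[0, -0.01, 0, -0.1, 0, 0, -0.01, 0, -0.22, 0, 0, -0.01, 0, -0.35, 0, 0, -0.01, 0, -0.48, 0, 0, -0.01, 0, -0.61, 0, 0, -0.01, 0, -0.74, 0, 0, -0.01, 0, -0.87, 0, 0, -0.01, 0, -1, 0])

```text
t: 63.15
tool_pos: [588.8, -265.1, 103.9]
orientation: [0.259, 0.966, 0.0, 0.0]
force: [1.8, 2.3, 1.3]
grip_width: 13.6
finger_force: 20.0
```

Emit:
drive_tool(targets=[0, 0, 0, -0.12, 0, 0, 0, 0, -0.25, 0, 0, 0, 0, -0.37, 0, 0, 0, 0, -0.5, 0, 0, 0, 0, -0.62, 0, 0, 0, 0, -0.75, 0, 0, 0, 0, -0.87, 0, 0, 0, 0, -1, 0])

```text
t: 64.15
tool_pos: [589.0, -264.9, 103.9]
orientation: [0.5, 0.866, 0.001, 0.001]
force: [3.2, 2.8, -0.1]
grip_width: 13.6
finger_force: 20.0
```

Emit:
drive_tool(targets=[0, 0, 0, -0.12, 0, 0, 0, 0, -0.25, 0, 0, 0, 0, -0.37, 0, 0, 0, 0, -0.5, 0, 0, 0, 0, -0.62, 0, 0, 0, 0, -0.75, 0, 0, 0, 0, -0.87, 0, 0, 0, 0, -1, 0])

```text
t: 65.15
tool_pos: [589.3, -264.9, 103.9]
orientation: [0.707, 0.707, 0.001, 0.001]
force: [4.8, 3.0, -0.4]
grip_width: 13.5
finger_force: 20.0
```

Emit:
drive_tool(targets=[0, 0, 0, -0.15, 0, 0, 0, 0, -0.3, 0, 0, 0, 0, -0.45, 0, 0, 0, 0, -0.6, 0, 0, 0, 0, -0.75, 0, 0, 0, 0, -0.88, 0, 0, 0, 0, -1, 0, 0, 0, 0, -1, 0])

```text
t: 66.15
tool_pos: [589.5, -265.0, 103.9]
orientation: [0.866, 0.5, 0.001, 0.001]
force: [6.6, 2.5, -1.2]
grip_width: 13.8
finger_force: 20.0
```

Emit:
drive_tool(targets=[0, 0, 0, 0, 0.5, 0, 0, 0, 0, 0.5, 0, 0, 0, 0, 0.5, 0, 0, 0, 0, 0.5, 0, 0, 0.15, 0, 0.5, 0, 0, 0.3, 0, 0.5, 0, 0, 0.5, 0, 0.5, 0, 0, 0.7, 0, 0.5])

```text
t: 67.15
tool_pos: [588.6, -265.5, 189.9]
orientation: [0.866, 0.5, 0.0, 0.001]
force: [0.8, 0.0, -0.1]
grip_width: 46.6
finger_force: 0.0
```

Emit:
drive_tool(targets=[-0.12, 0, 0.1, 0, 0.5, -0.25, 0, 0.2, 0, 0.5, -0.37, 0, 0.3, 0, 0.5, -0.5, 0, 0.3, 0, 0.5, -0.62, 0, 0.3, 0, 0.5, -0.75, 0, 0.3, 0, 0.5, -0.87, 0, 0.3, 0, 0.5, -1, 0, 0.3, 0, 0.5])

```text
t: 68.15
tool_pos: [467.9, -265.5, 224.4]
orientation: [0.866, 0.5, 0.0, 0.0]
force: [0.1, 0.3, -0.7]
grip_width: 47.3
finger_force: 0.0
```

```bash
python3 - <<'E'
from m import *
K=np.array([588.4,-265]); out=[]
for n in('top','scene'):
    p,d,i=shot(n,n[0]+'15'); P=cloud(i,d)
    m=(P[...,2]>116)&(P[...,2]<130)&(np.hypot(P[...,0]-K[0],P[...,1]-K[1])<40); q=P[m]
    if len(q)>10: print(n,'knob',np.nanmedian(q,0).round(1),cv2.minAreaRect(q[:,:2].astype(np.float32)))
    u,v=proj(i,[*K,124]); a=p[int(v)-30:int(v)+30,int(u)-40:int(u)+40,::-1]; out.append(cv2.resize(a,(400,300),interpolation=2))
cv2.imwrite('pics/k2.png',np.vstack([np.hstack(out),np.hstack([cv2.resize(load('t15')[0][170:330,190:470,::-1],(400,229),interpolation=2),cv2.resize(load('s15')[0][150:420,130:450,::-1],(400,229),interpolation=2)])]))
E
```

```text
top knob [ 586.  -262.9  124. ] ((587.1165771484375, -264.0788879394531), (38.91109085083008, 15.196623802185059), 62.886295318603516)
scene knob [ 592.1 -266.3  122.4] ((591.5332641601562, -265.63720703125), (39.449462890625, 14.34267807006836), 58.67686080932617)
```

View pics/k2.png

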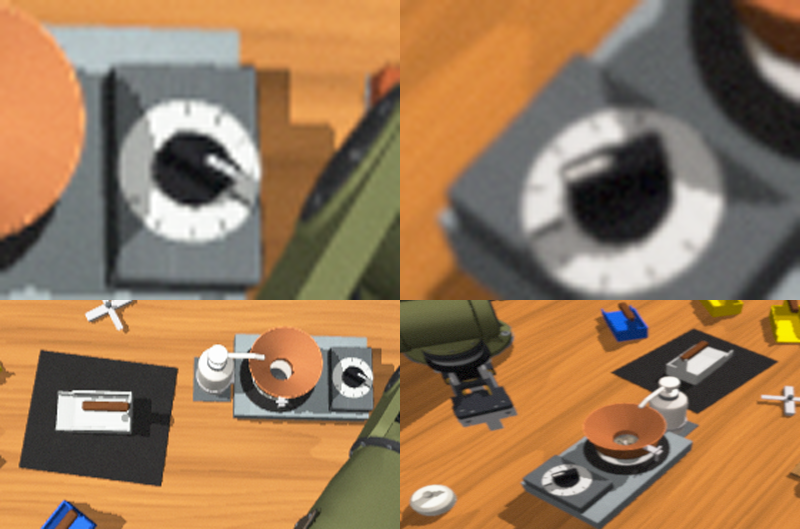

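Top-left crop: the white pointer (215,163) aims at the long mark (240,198). The scoop is upright on the mat, the pump is up and the bench is clear. I'll check pointer against mark numerically.

```bash
python3 - <<'E'
from m import *
v,u=np.mgrid[:480,:640]
for n in('t14','t13','t15','s13','s15'):
    p,d,i=load(n); g=p.min(2).astype(float); P=cloud(i,d)
    # points on dial plane (text: box top 90)
    W=np.linalg.inv(i['camera_from_world']); R=np.stack([(u-i['cx'])/i['fx'],(v-i['cy'])/i['fy'],np.ones(u.shape)],-1)@W[:3,:3].T
    X=W[:3,3]+R*((91-W[2,3])/R[...,2])[...,None]
    near=np.hypot(X[...,0]-588,X[...,1]+265)<45
    white=near&(g>95)&(np.ptp(p.astype(int),axis=2)<30); 
    h=cv2.convexHull(X[white&(np.abs(P[...,2]-91)<8)][:,:2].astype(np.float32)); (cx,cy),r=cv2.minEnclosingCircle(h)
    # pinhole profile: radial darkness on annulus
    ang=-np.degrees(np.arctan2(X[...,1]-cy,X[...,0]-cx)); rr=np.hypot(X[...,0]-cx,X[...,1]-cy)
    k=(rr>r*.72)&(rr<r*.97)&(np.abs(ang-120)<25)
    w=np.clip(np.percentile(g[k],70)-g[k],0,None); w[w<25]=0
    print(n,'dial',round(cx,1),round(cy,1),round(r,1),'mark deg',np.round((w*ang[k]).sum()/w.sum(),1),w.sum())
E
```

```text
t14 dial 591.3 -265.4 42.4 mark deg 119.1 1352.0
t13 dial 590.7 -267.9 44.4 mark deg 115.1 2891.0
t15 dial 588.1 -264.9 44.8 mark deg 114.0 1875.0
s13 dial 591.8 -269.5 43.2 mark deg 115.1 3420.5999999999995
s15 dial 588.1 -265.0 44.9 mark deg 111.0 2054.5
```

```bash
python3 - <<'E'
from m import *
for n in('t13','t14','t15','s8','s11','s13','s15'):
    p,d,i=load(n); P=cloud(i,d); x,y,z=P[...,0],P[...,1],P[...,2]
    for nm,lo,hi in(('deck',49,61),('box',85,96)):
        m=(z>lo)&(z<hi)&(x>500)&(x<700)&(y<-40 if nm=='deck' else y<-220)&(y>-330)
        m=cv2.morphologyEx(m.astype(np.uint8),cv2.MORPH_OPEN,np.ones((3,3)))>0
        b=blobs(m,150)
        if b: 
            q=P[max(b,key=lambda t:t[0])[2]]; r=cv2.minAreaRect(q[:,:2].astype(np.float32)); print(n,nm,np.round(r[0],1),np.round(r[1],0),round(r[2],1))
            # far edge line fit: max x per y bin
            e=[(yy,np.nanpercentile(q[np.abs(q[:,1]-yy)<4,0],98)) for yy in range(-300,-60 if nm=='deck' else -230,6) if (np.abs(q[:,1]-yy)<4).sum()>4]
            e=np.array(e); 
            if len(e)>6:
                l=cv2.fitLine(e.astype(np.float32),cv2.DIST_HUBER,0,.01,.01).ravel(); print('   far edge yaw',np.degrees(-np.arctan(l[1]/l[0])).round(1))
    m=(z>116)&(z<130)&(np.hypot(x-588.4,y+265)<32); q=P[m]
    if len(q)>10: print('   bar',cv2.minAreaRect(q[:,:2].astype(np.float32))[1:])
E
```

```text
t13 deck [ 596.4 -176. ] [162. 258.] 0.6
   far edge yaw 46.3
t13 box [ 587.1 -264.7] [120.  79.] 0.2
   far edge yaw -5.0
   bar ((37.817481994628906, 12.363407135009766), 0.043969519436359406)
t14 deck [ 595.5 -215.4] [149. 188.] 79.6
   far edge yaw 54.0
t14 box [ 587.2 -264.6] [120.  79.] 0.6
   far edge yaw -1.3
   bar ((12.748373031616211, 37.631622314453125), 88.13484954833984)
t15 deck [ 571.4 -204. ] [110. 187.] 0.1
   far edge yaw -0.3
t15 box [ 587.  -264.5] [119.  78.] 0.5
   far edge yaw 0.3
   bar ((38.91109085083008, 15.196623802185059), 62.886295318603516)
s8 deck [ 600.7 -175.8] [162. 258.] 0.1
   far edge yaw 0.2
s8 box [ 591.2 -265.7] [121.  78.] 0.1
   far edge yaw -0.5
   bar ((15.544083595275879, 40.29415512084961), 88.7192153930664)
s11 deck [ 600.5 -175.9] [162. 258.] 0.2
   far edge yaw 0.1
s11 box [ 591.3 -265.4] [ 79. 121.] 89.9
   far edge yaw -0.2
   bar ((14.13111686706543, 40.530853271484375), 88.03886413574219)
s13 deck [ 600.6 -175.4] [162. 258.] 0.1
   far edge yaw 0.1
s13 box [ 591.2 -265. ] [ 78. 121.] 89.6
   far edge yaw 0.3
   bar ((15.931024551391602, 40.752681732177734), 88.50553894042969)
s15 deck [ 600.9 -175.4] [161. 259.] 0.1
   far edge yaw 0.1
s15 box [ 591.5 -265.6] [ 78. 120.] 89.7
   far edge yaw -0.3
   bar ((39.449462890625, 14.34267807006836), 58.67686080932617)
```

Polisher yaw is about 0.2°. The bar reads 117–121° and the jaws turned it exactly 120°, which is inside the band. Handing in.

```bash
python3 -c "
from bench import ctrl
print(ctrl.finish_job(), ctrl.state()['t'])"
```

```text
the job is handed in; nothing more can be done
the job is handed in; nothing more can be done
```

I handed the job in after about 68 s of robot time, and no verdict came back: the beads went through the funnel (none in sight elsewhere, though I did not count them in the barrel), the empty scoop stands upright on the mat, the pump got three full strokes, and the timer reads about 120°, on the long mark.

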